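Change the batch on the demagnetiser bed

TASK

Change the batch on the demagnetiser bed: first throw the isolator's handle over to off, and only then take every treated spindle out of the spring clips and lay it in the aluminium tray, and push each fresh spindle from the bench fully home into a clip of its own. When all are changed over, throw the handle back to on. Leave the other tools and parts round about where they are.

Things in the scene. Friction and masses are not known exactly. Their poses are not given: they have to be found in the camera images.
- old_1_mid (a point): steel spindle, 110 long overall: the middle 40 mm is square, 22 x 22 (grip here, across two flats), and on either side of it is a round end 16 diameter, 35 long; 0.14 to 0.28 kg. This point is its centre, on the axis, half-way up: 11 mm above whatever the square lies on. Its x axis runs along the spindle; a treated spindle, held in one of the clips at the start; may be absent
- old_2_mid (a point): steel spindle, 110 long overall: the middle 40 mm is square, 22 x 22 (grip here, across two flats), and on either side of it is a round end 16 diameter, 35 long; 0.14 to 0.28 kg. This point is its centre, on the axis, half-way up: 11 mm above whatever the square lies on. Its x axis runs along the spindle; a treated spindle, held in one of the clips at the start; may be absent
- old_3_mid (a point): steel spindle, 110 long overall: the middle 40 mm is square, 22 x 22 (grip here, across two flats), and on either side of it is a round end 16 diameter, 35 long; 0.14 to 0.28 kg. This point is its centre, on the axis, half-way up: 11 mm above whatever the square lies on. Its x axis runs along the spindle; a treated spindle, held in one of the clips at the start; may be absent
- old_4_mid (a point): steel spindle, 110 long overall: the middle 40 mm is square, 22 x 22 (grip here, across two flats), and on either side of it is a round end 16 diameter, 35 long; 0.14 to 0.28 kg. This point is its centre, on the axis, half-way up: 11 mm above whatever the square lies on. Its x axis runs along the spindle; a treated spindle, held in one of the clips at the start; may be absent
- new_1_mid (a point): steel spindle, 110 long overall: the middle 40 mm is square, 22 x 22 (grip here, across two flats), and on either side of it is a round end 16 diameter, 35 long; 0.14 to 0.28 kg. This point is its centre, on the axis, half-way up: 11 mm above whatever the square lies on. Its x axis runs along the spindle; a fresh spindle, lying on the bench at the start; may be absent
- new_2_mid (a point): steel spindle, 110 long overall: the middle 40 mm is square, 22 x 22 (grip here, across two flats), and on either side of it is a round end 16 diameter, 35 long; 0.14 to 0.28 kg. This point is its centre, on the axis, half-way up: 11 mm above whatever the square lies on. Its x axis runs along the spindle; a fresh spindle, lying on the bench at the start; may be absent
- new_3_mid (a point): steel spindle, 110 long overall: the middle 40 mm is square, 22 x 22 (grip here, across two flats), and on either side of it is a round end 16 diameter, 35 long; 0.14 to 0.28 kg. This point is its centre, on the axis, half-way up: 11 mm above whatever the square lies on. Its x axis runs along the spindle; a fresh spindle, lying on the bench at the start; may be absent
- new_4_mid (a point): steel spindle, 110 long overall: the middle 40 mm is square, 22 x 22 (grip here, across two flats), and on either side of it is a round end 16 diameter, 35 long; 0.14 to 0.28 kg. This point is its centre, on the axis, half-way up: 11 mm above whatever the square lies on. Its x axis runs along the spindle; a fresh spindle, lying on the bench at the start; may be absent
- bed: demagnetiser bed: fixed grey housing 250 (x) x 130 (y), deck 28 high, with 4 spring clips in a row along its x, 60 apart; origin under its centre. Squares of seated neighbours leave 38 clear between them: do not open the fingers wide there
- clip_1 (a point): spring clip 1 of 4: this point is the centre of a fully seated spindle, 32 above the deck, 60 above the bench; its y axis (level) runs along the spindle, z is up. A clip is two pairs of upright sprung steel jaws, each 10 wide, 38 either side of this point along y, for the round ends; between them is a gap of 66, free for the square and the fingers
- clip_2 (a point): spring clip 2 of 4: point and axes as for clip_1. The jaws' tops are 18 above the point; their mouth is 28 wide and narrows to 12 just above a seated spindle. Pushed straight down with 5 to 25 N the spindle springs them open, snaps under the lips and lands on V saddles; pulling it straight up takes as much
- clip_3 (a point): spring clip 3 of 4: point and axes as for clip_1
- clip_4 (a point): spring clip 4 of 4: point and axes as for clip_1
- handle (a joint): isolator handle, rad: +0.55 on (leaning to the isolator's -x side, roughly towards the robot), -0.55 off (leaning the other way, +x), 0 upright. A weighted handle without spring: past upright it falls to that side and rests at the stop; about 2 N at the bar lifts it (it rises 13 mm from a stop to upright)
- handle_bar (a point): middle of the black cross bar of the isolator's handle (bar 18 diameter, 50 long, level, along the isolator's y), 85 from the pivot
- handle_pivot (a point): pivot of the handle, 48 above the bench, fixed on the isolator's grey housing (80 x 60, 36 high, two cheeks to 58 high); x is the direction in which the handle leans when off, y the hinge line, z up
- tray_floor (a point): centre of the inner floor of the fixed, shallow aluminium tray; inside 104 (x) by 252 (y), floor 4 above the bench, walls to 26 above the bench; two spindles fit end to end along its y
- block: bored steel block, 41 x 40, 39 high; a bystander, origin under its centre, not to be shifted
- screw: black socket cap screw lying down, 52 long, head 16; a bystander, origin under its centre, not to be shifted
- driver: red-handled screwdriver, 101 long; a bystander, origin under its centre, not to be shifted

How it is judged:
By the outcome, as a careful person would: the job done as asked, in the order asked, and still so for the second after the job is handed in, with the robot touching nothing.
Of old_1, old_2, old_3, old_4 only 1 to 2 are there at a start; the rules pass over those that are not, and their reading is None.
Of new_1, new_2, new_3, new_4 only 3 to 4 are there at a start; the rules pass over those that are not, and their reading is None.
At some moment in a run one of new_1, new_2, new_3, new_4 may be knocked a few centimetres aside while the robot is not near it.
Once in a run the grip may slacken for a moment while it holds something.
It also fails if it takes over 210 s, if anything falls off the work surface, if the arm or the gripper's body presses on something with over 40 N, if the wrist force passes 120 N, or if a joint passes its speed limit or range.

ROBOT

A 6-joint arm with a two-finger parallel gripper is mounted at the origin on the work surface; the furniture and walls round the work are solid. World frame = base frame: x ahead of the robot, y to its left, z up, the work surface at z = 0. Lengths are in m, angles in degrees, forces in N, time in s.
With the tool pointing down it reaches from about 0.25 to 0.725 m from the base axis. Payload 9.7 kg.
Tool frame: the origin (TCP) lies between the finger pads; the fingertips stand 11 mm ahead of it and the grasp point (between the pads) lies 8 mm behind it; z points along the fingers, x is the direction in which the jaws open and shut, and the axes are right-handed (so a half turn about z gives the same grasp; the last joint's range is limited). The gripper opens to 85 mm and grips with 20 to 120 N. Pads are 22 mm wide; open, the fingers measure 114 mm over their backs; the gripper's body (76 mm by 85 mm) begins 54 mm behind the grasp point. The pads swing forward as they close: fully open they stand 13 mm farther back than shut.
Start: joints at [-71.62, 4.979, 10.078, 95.1, 0, 90], TCP at [0.173, -0.522, 0.242] pointing down, gripper open.
Joint ranges: [-179.16, 179.16], [-48.56, 103.87], [-65.8, 70.77], [-126.05, 130.52], [-82.76, 87.17], [-180, 180]. Speed limits (degrees/s): [127.2, 127.2, 147.25, 180, 180, 180].

INTERFACE

Orientations are given as [roll, pitch, yaw] about the fixed x, y, z axes, in that order (R = Rz(yaw) Ry(pitch) Rx(roll)).
In Python, from workcell import get_obs, camera, job_done gives the robot as it stands.
- The arm moves only by the tool arm_command, never from a script. Its argument "increments" is a list of rows, each a list of 2 entries, a list of its own where there are three numbers: the shift along the tool's x, y, z in units of 25 mm (1.0 is 25 mm), then the turn about the tool's z in units of 6 degrees (1.0 is 6 degrees). In form: [[[dx, dy, dz], roll], ...]. A call has 1 to 5 rows; each row is the pose to reach, as a shift and turn from the pose measured when the call began, along the tool's axes at that moment; what a row does not reach only later rows make up. A row lasts 1/10 s, in which the tool goes at most 50 mm and 8.59 degrees, less where a joint would pass 70% of its speed; a pose out of reach is approached as far as the arm can. A call with a gripper value outside its range is refused whole. "claw" is the closure, from -1 (fully open) to 1 (shut), so that 0 is half open, set as the call begins (left out, the last holds). The fingers move at their own pace and stop on an object; "force" is the grip in N (left out, the last holds). Time passes only in rows, so rows that repeat a pose let the fingers close. It gives the time, the measured TCP pose, the force and the opening at its end, in the units of the state.
- get_obs(): the state, without advancing time (a new reading comes with each control period).
- camera(name): name is "side" or "top"; returns a dict with "frame" (400x640x3 uint8, red, green, blue), "range_z" (400x640 float32, m along the optical axis (not along the pixel's ray), 0 where there is no reading), "K" (3x3 intrinsics, pixels), "k1" (the pictures are not rectified: a ray, as slopes to the right and down, at radius r is drawn at 1 + k1 r^2 times it, then the intrinsics apply), "R" (3x3) and "t" (3): a world point X has camera coordinates R X + t. Camera axes: x right, y down, z forward; pixel columns grow to the right and rows downward; lengths in m; the calibration is good to about 2 mm. A picture is of the moment at which its call begins.
- job_done(): hands the job in, once; it reports no verdict.
The state is a dict: "time": time; "q": joint angles; "qd": joint speeds; "joint_efforts": joint torques, N m; "ee_pos": TCP position; "tcp_rot": TCP orientation; "wrist_force": force on the tool from outside, world axes, zero at the start; "torque": the same for the moment, N m; "opening": finger opening in m.
Only numpy, scipy, OpenCV 4.12 (cv2) and the standard library are available. Lean on these libraries where they do the work, as an engineer would, in place of code of your own. Each camera call takes 0.05 s, during which the arm holds its last target.

## Working session

There is one attempt and no reset: what is moved stays moved. The work goes in short steps, Python scripts to look and compute and a tool call to move; the robot and the scene stay as the last step left them, time stands still between calls to the robot, and variables do not carry over. Pictures are saved under pics/ and viewed, and the job is handed in when it is done.

Besides the shell and the picture viewer there is one more tool, called after ">>>" by a JSON object that holds its "method" and its "body". arm_command: Moves the arm, as the interface text tells. Its arguments: {"type":"object","properties":{"increments":{"type":"array"},"claw":{"type":"number"},"force":{"type":"number"}},"required":["increments"]}

```bash
ls; mkdir -p pics; cat > h.py <<'E'
import numpy as np, cv2
from workcell import get_obs, camera
def snap(name,fn,crop=None,scale=1):
    c=camera(name); im=c["frame"][:,:,::-1].copy()
    np.savez('/tmp/'+name+'.npz',**{k:np.array(v) for k,v in c.items()})
    if crop: x0,y0,x1,y1=crop; im=im[y0:y1,x0:x1]
    if scale!=1: im=cv2.resize(im,None,fx=scale,fy=scale,interpolation=cv2.INTER_CUBIC)
    cv2.imwrite('pics/'+fn,im); return c
def load(name): 
    d=np.load('/tmp/'+name+'.npz'); return {k:d[k] for k in d}
def ray(c,u,v):
    K=c["K"];x=(u-K[0,2])/K[0,0];y=(v-K[1,2])/K[1,1]; k=float(c["k1"]);
    rd=np.hypot(x,y); r=rd
    for _ in range(30): r=rd/(1+k*r*r)
    s=r/rd if rd>0 else 1
    return np.array([x*s,y*s,1.])
def at_z(c,u,v,z):
    d=c["R"].T@ray(c,u,v); o=-c["R"].T@c["t"]; return o+d*(z-o[2])/d[2]
def by_depth(c,u,v):
    z=c["range_z"][int(round(v)),int(round(u))]; return c["R"].T@(ray(c,u,v)*z-c["t"])
def proj(c,X):
    p=c["R"]@np.array(X)+c["t"]; x,y=p[:2]/p[2]; s=1+float(c["k1"])*(x*x+y*y); K=c["K"]
    return K[0,0]*x*s+K[0,2],K[1,1]*y*s+K[1,2]
def cloud(c):
    H,W=c["range_z"].shape
    K=c["K"];u,v=np.meshgrid(np.arange(W),np.arange(H));x=(u-K[0,2])/K[0,0];y=(v-K[1,2])/K[1,1];k=float(c["k1"])
    rd=np.hypot(x,y);r=rd.copy()
    for _ in range(30): r=rd/(1+k*r*r)
    s=np.where(rd>0,r/np.maximum(rd,1e-9),1)
    P=np.stack([x*s,y*s,np.ones_like(x)],-1)*c["range_z"][...,None]
    return (P-c["t"])@c["R"]
E
python3 - <<'E'
from h import *
o=get_obs(); print(o)
for n in("top","side"):
    c=snap(n,n+"0.png"); print(n,c["K"],c["k1"],-c["R"].T@c["t"],c["R"])
E
```

```text
pics
{'time': 0.0, 'q': array([-7.16211866e+01,  5.01038397e+00,  1.00316099e+01,  9.51010961e+01,
       -9.38324207e-05,  8.99989305e+01]), 'qd': array([-0.04525931,  0.07898069, -0.06288089,  0.09216981,  0.07745742,
        0.03492838]), 'joint_efforts': array([-8.11063128e-04, -5.20388067e+01,  4.64808333e+01,  1.62341277e-02,
       -4.12153281e-05,  1.10682143e-05]), 'ee_pos': array([ 0.1733367 , -0.52171478,  0.24156448]), 'tcp_rot': array([ 1.79999908e+02,  7.98701853e-02, -7.16201171e+01]), 'wrist_force': array([-0.0120555 ,  0.25134451,  0.25322356]), 'torque': array([0.01128277, 0.02437495, 0.01385968]), 'opening': 0.08525445376575029}
top [[421.71305323   0.         322.46783198]
 [  0.         421.71305323 203.53880072]
 [  0.           0.           1.        ]] -0.025157205147349367 [ 0.38030682 -0.09866988  1.16129641] [[ 3.93480755e-04 -9.99565638e-01 -2.94682995e-02]
 [-9.91640147e-01  3.41237890e-03 -1.28989052e-01]
 [ 1.29033581e-01  2.92727035e-02 -9.91208073e-01]]
side [[456.59702846   0.         317.75489662]
 [  0.         456.59702846 200.47211755]
 [  0.           0.           1.        ]] -0.06204446414440536 [0.17674843 0.61753903 0.77985673] [[-0.87809088 -0.47798065  0.02215639]
 [-0.32455741  0.56093675 -0.76158548]
 [ 0.35159479 -0.67593229 -0.64768561]]
```

View pics/top0.png

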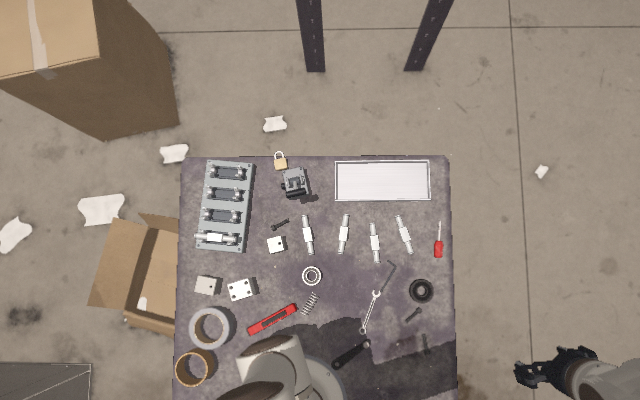

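View pics/side0.png

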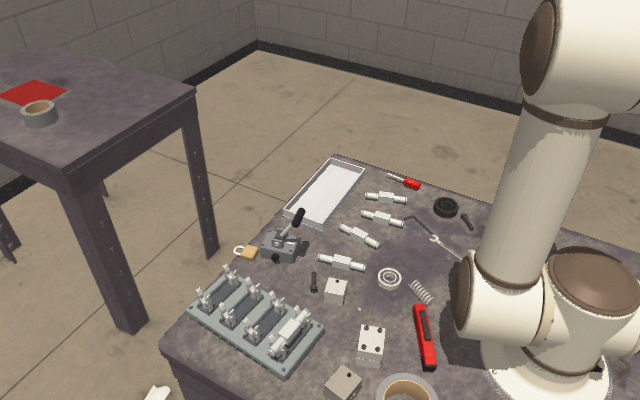

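```bash
python3 - <<'E'
from h import *
c=load("top"); im=c["frame"][:,:,::-1]
cv2.imwrite('pics/tA.png',cv2.resize(im[150:270,175:325],None,fx=5,fy=5,interpolation=cv2.INTER_CUBIC))
cv2.imwrite('pics/tB.png',cv2.resize(im[150:270,290:450],None,fx=5,fy=5,interpolation=cv2.INTER_CUBIC))
s=load("side"); im=s["frame"][:,:,::-1]
cv2.imwrite('pics/sA.png',cv2.resize(im[190:390,170:350],None,fx=3,fy=3,interpolation=cv2.INTER_CUBIC))
E
```

```text
(no output)
```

View pics/tA.png

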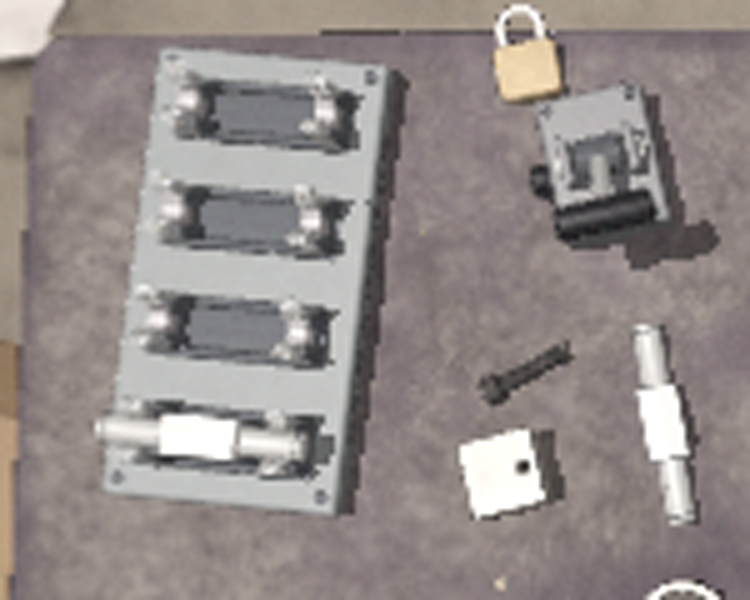

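View pics/tB.png

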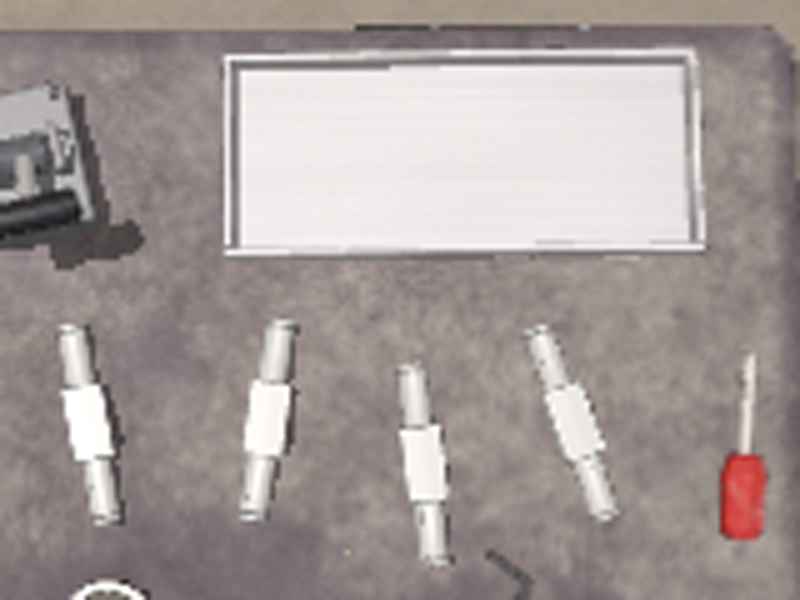

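View pics/sA.png

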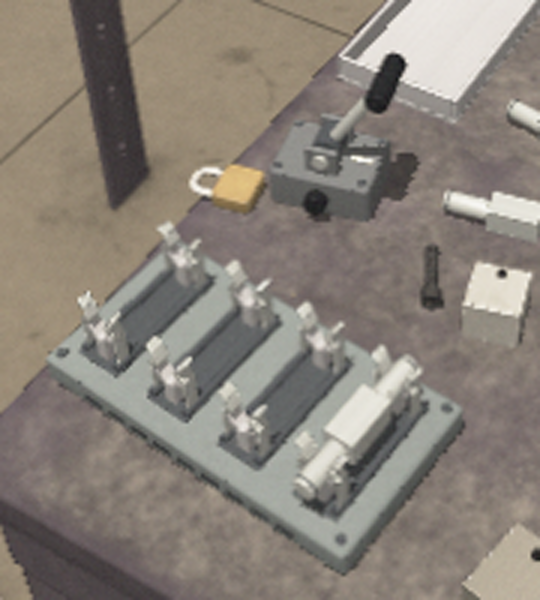

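```bash
cat > m.py <<'E'
from h import *
def rect(P,m):
    p=P[m][:,:2].astype(np.float32); return cv2.minAreaRect(p*1000)
E
python3 - <<'E'
from m import *
for n in("top","side"):
    c=load(n);P=cloud(c);im=c["frame"].astype(int)
    v=c["range_z"]>0
    tab=v&(abs(P[...,2])<.01)&(P[...,0]>.25)&(P[...,0]<.6)&(abs(P[...,1])<.3)
    print(n,"table z",np.median(P[tab][:,2]),P[tab][:,2].std())
    reg=v&(P[...,0]>.25)&(P[...,0]<.75)&(abs(P[...,1])<.45)&(P[...,2]>.006)
    lab=reg.astype(np.uint8)
    k,L,st,ce=cv2.connectedComponentsWithStats(lab,connectivity=8)
    for i in range(1,k):
        if st[i,4]<20: continue
        m=L==i; r=rect(P,m); print(i,st[i],"c",np.round(r[0],1),"s",np.round(r[1],1),"a",round(r[2],1),"zmax",round(float(np.percentile(P[m][:,2],98)),4),"med",np.round(np.median(P[m],0),4))
E
```

```text
top table z -4.43563319289514e-05 0.0025296873548785975
1 [273 151  37  49 891] c [609.6  21.8] s [162.   74.4] a 19.8 zmax 0.1299 med [0.591  0.015  0.0355]
4 [ 194  159   60   94 4370] c [525.2 205.3] s [132.5 250.3] a 84.6 zmax 0.0756 med [0.5218 0.2014 0.0293]
5 [334 159  97  43 700] c [ 593.8 -227.1] s [113.8 262. ] a 0.5 zmax 0.0288 med [ 0.6105 -0.2324  0.0225]
223 [301 215  13  40 270] c [445.2 -23.8] s [108.7  21.7] a 10.9 zmax 0.0252 med [ 0.4456 -0.0232  0.0192]
224 [338 214  11  40 274] c [ 447.7 -120.2] s [ 21.8 108.8] a 81.6 zmax 0.0249 med [ 0.447  -0.1204  0.0193]
225 [395 215  19  40 287] c [ 445.4 -285.4] s [109.6  23.1] a 16.8 zmax 0.0251 med [ 0.4453 -0.2846  0.0193]
226 [270 219  19  12  68] c [474.3  53.4] s [13.5 51.8] a 27.1 zmax 0.0165 med [0.4713 0.0573 0.0118]
228 [434 221  10  37 187] c [ 431.7 -379.4] s [22. 98.] a 83.4 zmax 0.0265 med [ 0.413  -0.377   0.0197]
230 [369 223  11  41 280] c [ 422.6 -204.8] s [108.8  21.8] a 5.8 zmax 0.0251 med [ 0.4214 -0.2041  0.019 ]
237 [266 236  19  18 251] c [417.6  61.6] s [41.4 40.2] a 14.0 zmax 0.0401 med [0.4183 0.
[... 1995 characters left out ...]
100] c [475.   55.6] s [12.7 55.2] a 29.2 zmax 0.0182 med [0.4712 0.062  0.0129]
131 [324 277  23  28 491] c [417.7  63.9] s [41.1 42.9] a 15.0 zmax 0.0396 med [0.4155 0.0738 0.0356]
132 [411 280  16  21 128] c [263.4 -31.3] s [24.5 43.2] a 58.1 zmax 0.0264 med [ 0.2654 -0.0297  0.02  ]
134 [413 303   8  16  67] c [256.1  25.6] s [25.9 11.8] a 89.9 zmax 0.0309 med [0.2545 0.0249 0.0268]
137 [ 356  324   30   44 1017] c [299.9 151.8] s [46.7 58.8] a 16.8 zmax 0.0564 med [0.2973 0.1653 0.0506]
139 [324 365  39  35 962] c [310.3 246.5] s [54.5 45.6] a 79.0 zmax 0.0439 med [0.31   0.2499 0.0409]
143 [376 382   7  14  22] c [251.4 232.1] s [28.6  2.6] a 89.6 zmax 0.0504 med [0.2511 0.2309 0.0481]
```

```bash
python3 - <<'E'
from m import *
for n in("top","side"):
    c=load(n);P=cloud(c);im=c["frame"].astype(int)
    v=c["range_z"]>0
    box=v&(abs(P[...,0]-.6)<.1)&(abs(P[...,1]-.02)<.08)
    m=box&(P[...,2]>.105)&(P[...,2]<.14)
    r=rect(P,m); print(n,"bar",m.sum(),r,np.median(P[m],0),P[m][:,2].max())
    m=box&(abs(P[...,2]-.036)<.004)&(P[...,1]>-.03); 
    if m.sum(): print("housing",m.sum(),rect(P,m))
    # old spindle
    bed=v&(abs(P[...,0]-.525)<.15)&(abs(P[...,1]-.206)<.1)
    m=bed&(abs(P[...,2]-.071)<.0025)&(P[...,0]<.47); 
    k,L,st,ce=cv2.connectedComponentsWithStats(m.astype(np.uint8)); 
    for i in range(1,k):
        if st[i,4]>15: print("old sq",st[i],rect(P,L==i))
    m=bed&(P[...,2]>.054)&(P[...,0]<.47); print("old all",rect(P,m))
    m=bed&(abs(P[...,2]-.028)<.003);print("deck",m.sum(),rect(P,m))
    m=bed&(P[...,2]>.06);
    k,L,st,ce=cv2.connectedComponentsWithStats(m.astype(np.uint8)); 
    for i in range(1,k):
        if st[i,4]>3: print("jaw",st[i,4],np.round(P[L==i].mean(0),4),np.round(P[L==i][:,2].max(),4))
    m=v&(abs(P[...,0]-.594)<.07)&(abs(P[...,1]+.227)<.14)&(P[...,2]>.012)&(P[...,2]<.03);print("tray",rect(P,m))
    m=v&(abs(P[...,0]-.594)<.045)&(abs(P[...,1]+.227)<.11);print("floor",np.median(P[m],0))
    for x,y in((.445,-.0235),(.4475,-.1195),(.423,-.204),(.4455,-.285)):
        m=v&(abs(P[...,0]-x)<.03)&(abs(P[...,1]-y)<.03)&(P[...,2]>.0195); print("new",m.sum(),rect(P,m))
E
```

```text
top bar 141 ((546.0645751953125, 0.09160041809082031), (22.959285736083984, 49.33013153076172), 12.925016403198242) [ 5.43638286e-01 -1.03027130e-04  1.27005373e-01] 0.13338110297900962
housing 315 ((586.622802734375, 9.423606872558594), (79.49957275390625, 59.7849235534668), 13.072834014892578)
old sq [206 232  17  10 100] ((435.9161376953125, 215.94296264648438), (41.58938217163086, 21.47208023071289), 84.3989028930664)
old all ((436.1115417480469, 216.376708984375), (109.61123657226562, 31.88302993774414), 84.57498168945312)
deck 2393 ((524.7783203125, 204.4708251953125), (130.7332305908203, 249.6221923828125), 84.51902770996094)
jaw 22 [0.6294 0.233  0.0721] 0.078
jaw 17 [0.6222 0.1577 0.0715] 0.0795
jaw 15 [0.6072 0.2344 0.0707] 0.0802
jaw 13 [0.5992 0.1589 0.0703] 0.0786
jaw 19 [0.5691 0.2388 0.0721] 0.0812
jaw 16 [0.562  0.1627 0.0724] 0.079
jaw 17 [0.5476 0.2407 0.0709] 0.0794
jaw 17 [0.5399 0.1647 0.0721] 0.0816
jaw 19 [0.5099 0.2439 0.0722] 0.0811
jaw 19 [0.5018 0.1684 0.0711] 0.0777
jaw 14 [0.4873 0.2461 0.0734] 0.0814
jaw 16 [0.4808 0.1697 0.0709] 0.079
jaw 351 [0.4356 0.
[... 1630 characters left out ...]
0.5471 0.2419 0.0688] 0.0823
jaw 49 [0.5095 0.245  0.0727] 0.0816
jaw 44 [0.4871 0.2477 0.0687] 0.0802
tray ((593.3528442382812, -226.89527893066406), (115.19755554199219, 265.12188720703125), 0.232107475399971)
floor [ 0.59325779 -0.22209337  0.00486255]
new 160 ((446.5404052734375, -22.66946792602539), (58.396827697753906, 24.888071060180664), 11.413243293762207)
new 128 ((447.21697998046875, -118.19784545898438), (24.138402938842773, 55.96719741821289), 81.1734619140625)
new 112 ((423.1432800292969, -201.5580596923828), (53.422157287597656, 27.48496437072754), 10.988972663879395)
new 97 ((447.1619567871094, -283.8454895019531), (58.490482330322266, 25.999210357666016), 16.866621017456055)
```

```bash
cat >> h.py <<'E'
from scipy.spatial.transform import Rotation as Ro
def go(*T):
    """T: (x,y,z,yaw) targets; prints shift in units and turn from present pose"""
    o=get_obs(); p=o["ee_pos"]; R=Ro.from_euler('xyz',o["tcp_rot"],degrees=True).as_matrix()
    print("t %.2f pos %s rot %s F %s open %.4f q6 %.0f"%(o["time"],np.round(p,4),np.round(o["tcp_rot"],1),np.round(o["wrist_force"],1),o["opening"],o["q"][5]))
    for x,y,z,yaw in T:
        d=R.T@(np.array([x,y,z])-p)/.025; a=-((yaw-o["tcp_rot"][2]+180)%360-180)/6
        print((x,y,z,yaw),"->",np.round(d,2),"roll",round(a,2),"dist mm",round(float(np.linalg.norm(d)*25),0))
E
python3 -c "
from h import *
go((.509,-.008,.242,-77),(.509,-.008,.115,-77))"
```

```text
t 0.10 pos [ 0.1734 -0.5218  0.2417] rot [ 1.80e+02  1.00e-01 -7.16e+01] F [-0.5  0.1  0.6] open 0.0854 q6 90
(0.509, -0.008, 0.242, -77) -> [-15.27 -19.22   0.  ] roll 0.9 dist mm 614.0
(0.509, -0.008, 0.115, -77) -> [-15.26 -19.22   5.08] roll 0.9 dist mm 627.0
```

>>> {"method": "arm_command", "body": {"increments": [[[-1.2,-1.5,0],0.9],[[-2.4,-3,0],0.9],[[-3.6,-4.5,0],0.9],[[-4.8,-6,0],0.9],[[-6,-7.5,0],0.9]], "claw": 1, "force": 80}}

```text
time: 0.6
ee_pos: [0.3045, -0.3186, 0.2416]
tcp_rot: [180.0, 0.1, -77.1]
wrist_force: [0.7, -0.8, 0.5]
opening: 0.0117
```

```bash
python3 -c "
from h import *
go((.509,-.008,.242,-77),(.509,-.008,.115,-77))"
```

```text
t 0.60 pos [ 0.3045 -0.3186  0.2416] rot [ 1.80e+02  1.00e-01 -7.71e+01] F [ 0.7 -0.8  0.5] open 0.0117 q6 121
(0.509, -0.008, 0.242, -77) -> [-1.027e+01 -1.076e+01 -1.000e-02] roll -0.01 dist mm 372.0
(0.509, -0.008, 0.115, -77) -> [-10.27 -10.76   5.07] roll -0.01 dist mm 393.0
```

>>> {"method": "arm_command", "body": {"increments": [[[-1.3,-1.4,0],0],[[-2.6,-2.8,0],0],[[-3.9,-4.2,0],0],[[-5.2,-5.6,0],0],[[-6.5,-7,0],0]]}}

```text
time: 1.1
ee_pos: [0.4392, -0.1191, 0.2417]
tcp_rot: [180.0, 0.1, -77.0]
wrist_force: [1.1, -0.3, -0.0]
opening: 0.0004
```

>>> {"method": "arm_command", "body": {"increments": [[[-1.3,-1.4,0],0],[[-2.6,-2.8,0],0],[[-3.8,-3.8,1.5],0],[[-3.8,-3.8,3],0],[[-3.8,-3.8,4],0]]}}

```text
time: 1.6
ee_pos: [0.5098, -0.0036, 0.1383]
tcp_rot: [179.8, 0.1, -76.9]
wrist_force: [-0.1, -0.3, -0.1]
opening: 0.0
```

```bash
python3 -c "
from h import *
go((.509,-.008,.115,-77),(.582,.009,.115,-77))
snap('side','s1.png',(220,120,420,320),3)"
```

```text
t 1.60 pos [ 0.5098 -0.0036  0.1383] rot [ 1.798e+02  1.000e-01 -7.690e+01] F [-0.1 -0.3 -0.1] open 0.0000 q6 166
(0.509, -0.008, 0.115, -77) -> [0.17 0.07 0.93] roll 0.02 dist mm 24.0
(0.582, 0.009, 0.115, -77) -> [ 0.17 -2.93  0.92] roll 0.02 dist mm 77.0
```

View pics/s1.png

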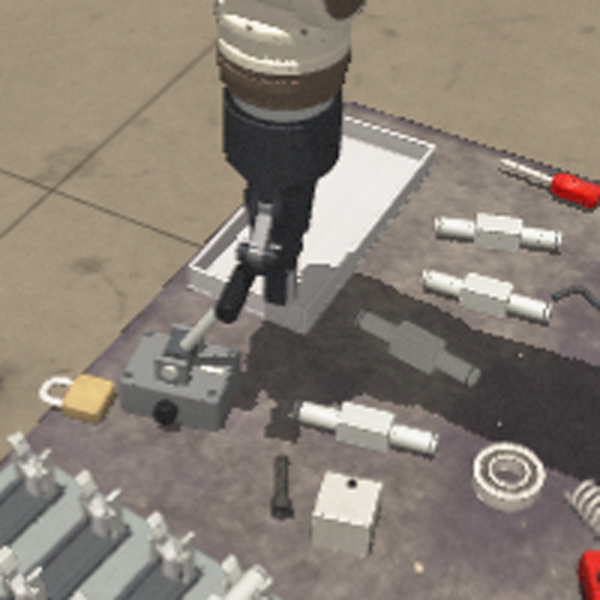

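>>> {"method": "arm_command", "body": {"increments": [[[0.15,0.05,0.9],0],[[0.15,0.0,0.9],0],[[0.15,-0.5,0.9],0],[[0.15,-1,0.9],0],[[0.15,-1.5,0.9],0]]}}

```text
time: 2.15
ee_pos: [0.5475, 0.0009, 0.114]
tcp_rot: [179.7, 0.1, -77.0]
wrist_force: [-0.8, 0.2, 1.2]
opening: -0.0005
```

>>> {"method": "arm_command", "body": {"increments": [[[0,-0.5,0],0],[[0,-0.9,0],0],[[0,-1.3,0],0],[[0,-1.5,0],0],[[0,-1.6,0],0]]}}

```text
time: 2.65
ee_pos: [0.5869, 0.01, 0.1137]
tcp_rot: [179.7, 0.1, -77.0]
wrist_force: [-0.5, -0.5, 0.4]
opening: 0.0
```

```bash
python3 -c "
from h import *
go((.509,-.008,.115,-77),(.582,.009,.115,-77))
snap('side','s2.png',(220,120,420,320),3)"
```

```text
t 2.65 pos [0.5869 0.01   0.1137] rot [ 1.797e+02  1.000e-01 -7.700e+01] F [-0.5 -0.5  0.4] open 0.0000 q6 168
(0.509, -0.008, 0.115, -77) -> [-0.    3.2  -0.03] roll 0.01 dist mm 80.0
(0.582, 0.009, 0.115, -77) -> [-0.01  0.2  -0.05] roll 0.01 dist mm 5.0
```

View pics/s2.png

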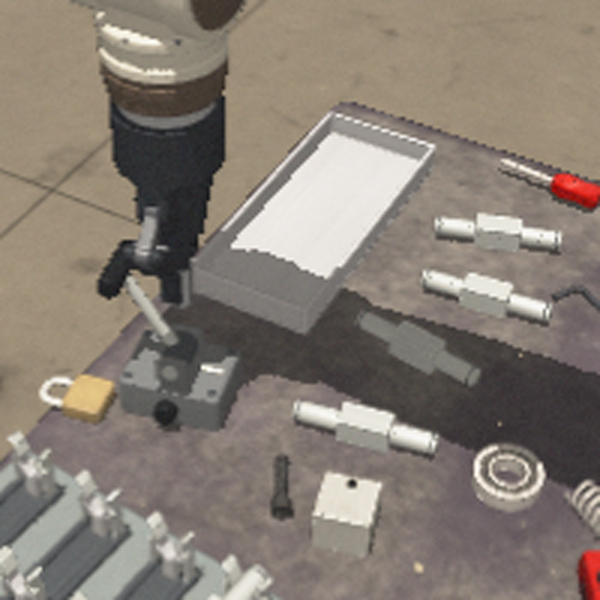

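>>> {"method": "arm_command", "body": {"increments": [[[0,1,-1],0],[[0,1.5,-2.5],0],[[0,2,-3],-1],[[0,2.5,-3],-2.3],[[0,3,-3],-3.6]], "claw": 0.2}}

```text
time: 3.2
ee_pos: [0.5137, -0.0072, 0.19]
tcp_rot: [179.8, 0.2, -55.1]
wrist_force: [0.1, 0.6, -0.1]
opening: 0.0343
```

```bash
python3 -c "
from h import *
go((.4365,.2145,.15,-5.4),(.4365,.2145,.061,-5.4))
c=snap('side','s3.png',(220,120,420,320),3)
P=cloud(c);m=(c['range_z']>0)&(abs(P[...,0]-.6)<.1)&(abs(P[...,1]-.02)<.06)&(P[...,2]>.105)&(P[...,2]<.14)
print(np.median(P[m],0))
"
```

```text
t 3.20 pos [ 0.5137 -0.0072  0.19  ] rot [179.8   0.2 -55.1] F [ 0.1  0.6 -0.1] open 0.0343 q6 144
(0.4365, 0.2145, 0.15, -5.4) -> [-9.03 -2.55  1.62] roll -8.28 dist mm 238.0
(0.4365, 0.2145, 0.061, -5.4) -> [-9.02 -2.56  5.18] roll -8.28 dist mm 268.0
[0.62658454 0.02285921 0.12721572]
```

>>> {"method": "arm_command", "body": {"increments": [[[-1.8,-0.5,0],-1.4],[[-3.6,-1,0],-2.8],[[-5.4,-1.5,0],-4.2],[[-7.2,-2,0.5],-5.6],[[-9,-2.5,1],-7]], "claw": 0}}

```text
time: 3.75
ee_pos: [0.4319, 0.2137, 0.1659]
tcp_rot: [-180.0, 0.3, -12.4]
wrist_force: [1.2, 0.1, 0.5]
opening: 0.0426
```

```bash
python3 -c "
from h import *
go((.4365,.2145,.12,-5.4),(.4365,.2145,.061,-5.4))"
```

```text
t 3.75 pos [0.4319 0.2137 0.1659] rot [-180.     0.3  -12.4] F [1.2 0.1 0.5] open 0.0426 q6 129
(0.4365, 0.2145, 0.12, -5.4) -> [ 0.18 -0.07  1.84] roll -1.16 dist mm 46.0
(0.4365, 0.2145, 0.061, -5.4) -> [ 0.19 -0.07  4.19] roll -1.16 dist mm 105.0
```

>>> {"method": "arm_command", "body": {"increments": [[[0.1,-0.05,0.5],-1.15],[[0.2,-0.05,1],-1.15],[[0.2,-0.05,2],-1.15],[[0.2,-0.05,2.6],-1.15],[[0.2,-0.05,2.6],-1.15]]}}

```text
time: 4.25
ee_pos: [0.436, 0.2127, 0.0986]
tcp_rot: [180.0, 0.5, -5.7]
wrist_force: [1.3, -0.4, 0.1]
opening: 0.0426
```

```bash
python3 -c "
from h import *
go((.4365,.2145,.063,-5.4))
snap('side','s4.png',(220,180,420,380),3);snap('top','t4.png',(175,150,325,270),5)"
```

```text
t 4.25 pos [0.436  0.2127 0.0986] rot [180.    0.5  -5.7] F [ 1.3 -0.4  0.1] open 0.0426 q6 122
(0.4365, 0.2145, 0.063, -5.4) -> [ 0.03 -0.08  1.43] roll -0.06 dist mm 36.0
```

View pics/s4.png

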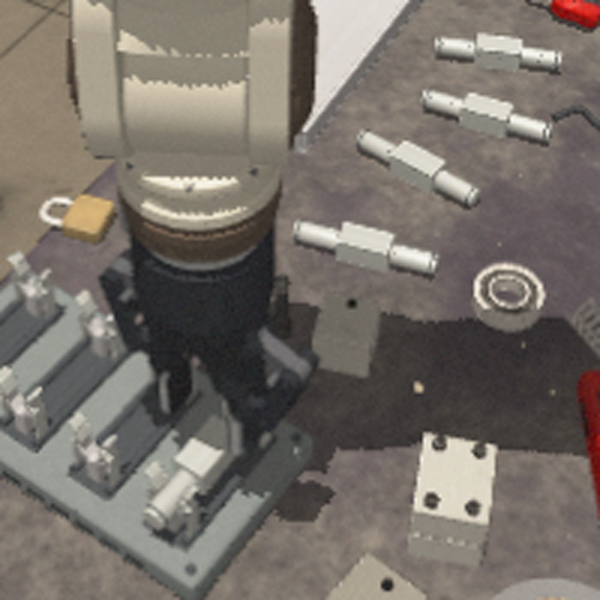

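>>> {"method": "arm_command", "body": {"increments": [[[0.03,-0.08,0.4],0],[[0.03,-0.08,0.8],0],[[0.03,-0.08,1.2],0],[[0.03,-0.08,1.4],0],[[0.03,-0.08,1.4],0]]}}

```text
time: 4.85
ee_pos: [0.4373, 0.2151, 0.0652]
tcp_rot: [-180.0, 0.4, -5.6]
wrist_force: [0.4, -0.4, -0.6]
opening: 0.0428
```

>>> {"method": "arm_command", "body": {"increments": [[[0,0,0],0],[[0,0,0],0],[[0,0,0],0],[[0,0,0],0],[[0,0,0],0]], "claw": 1, "force": 100}}

```text
time: 5.35
ee_pos: [0.4367, 0.2152, 0.0657]
tcp_rot: [-180.0, 0.4, -5.6]
wrist_force: [-4.8, -0.3, 4.1]
opening: 0.0195
```

```bash
python3 -c "
from h import *
go((.4365,.2145,.063,-5.4))"
```

```text
t 5.35 pos [0.4367 0.2152 0.0657] rot [-180.     0.4   -5.6] F [-4.8 -0.3  4.1] open 0.0195 q6 122
(0.4365, 0.2145, 0.063, -5.4) -> [-0.    0.03  0.11] roll -0.04 dist mm 3.0
```

>>> {"method": "arm_command", "body": {"increments": [[[0,0,-0.3],0],[[0,0,-0.6],0],[[0,0,-0.9],0],[[0,0,-1.4],0],[[0,0,-2],0]]}}

```text
time: 5.85
ee_pos: [0.437, 0.2151, 0.1169]
tcp_rot: [-180.0, 0.4, -5.6]
wrist_force: [0.7, 0.2, -2.5]
opening: 0.0192
```

```bash
python3 -c "
from h import *
snap('side','s5.png',(220,160,420,360),3)
go((.4365,.2145,.063,-5.4),(.594,-.165,.16,0))"
```

```text
t 5.90 pos [0.438  0.2156 0.1198] rot [-179.9    0.2   -5.6] F [ 0.1 -0.9  1. ] open 0.0195 q6 122
(0.4365, 0.2145, 0.063, -5.4) -> [-0.05  0.06  2.27] roll -0.04 dist mm 57.0
(0.594, -0.165, 0.16, 0) -> [ 7.7  14.53 -1.68] roll -0.94 dist mm 413.0
```

View pics/s5.png

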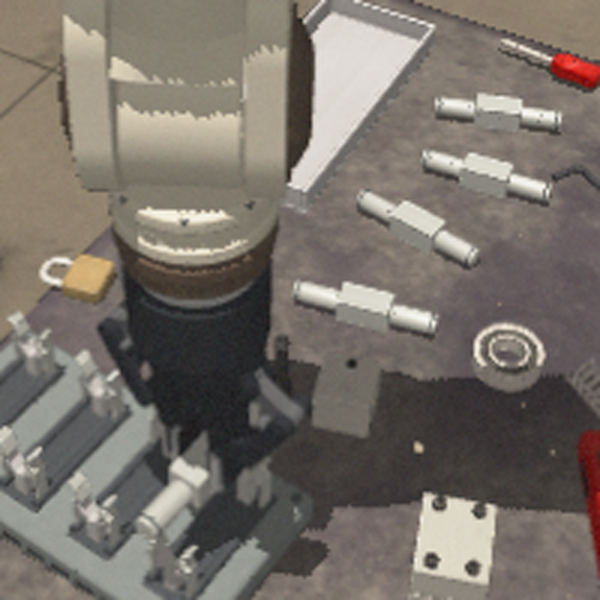

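>>> {"method": "arm_command", "body": {"increments": [[[0,0,-1.6],0],[[0.5,1,-3.2],0],[[1.3,2.6,-3.2],0],[[2.1,4.2,-3.2],-0.9],[[3,5.8,-3.2],-0.9]]}}

```text
time: 6.4
ee_pos: [0.4993, 0.0623, 0.2003]
tcp_rot: [-179.8, 0.1, -0.0]
wrist_force: [1.3, 1.2, -1.8]
opening: 0.0194
```

>>> {"method": "arm_command", "body": {"increments": [[[0.9,1.6,0],0],[[1.8,3.2,0],0],[[2.7,4.8,0],0],[[3.6,6.4,0],0],[[4.4,7.9,0],0]]}}

```text
time: 6.9
ee_pos: [0.6101, -0.1373, 0.2]
tcp_rot: [-179.8, 0.1, -0.0]
wrist_force: [0.3, 0.4, -1.2]
opening: 0.0197
```

```bash
python3 -c "
from h import *
go((.594,-.165,.08,0),(.594,-.165,.021,0))"
```

```text
t 6.90 pos [ 0.6101 -0.1373  0.2   ] rot [-1.798e+02  1.000e-01 -0.000e+00] F [ 0.3  0.4 -1.2] open 0.0197 q6 77
(0.594, -0.165, 0.08, 0) -> [-0.64  1.12  4.8 ] roll -0.01 dist mm 124.0
(0.594, -0.165, 0.021, 0) -> [-0.64  1.13  7.16] roll -0.01 dist mm 182.0
```

>>> {"method": "arm_command", "body": {"increments": [[[-0.3,0.6,1],0],[[-0.64,1.3,2.5],0],[[-0.64,1.3,4.2],0],[[-0.64,1.3,5],0],[[-0.64,1.3,5.3],0]]}}

```text
time: 7.4
ee_pos: [0.5927, -0.1693, 0.065]
tcp_rot: [-179.8, 0.3, -0.1]
wrist_force: [-0.2, -0.5, -1.1]
opening: 0.0191
```

```bash
python3 -c "
from h import *
snap('side','s6.png',(260,120,420,280),4)
go((.594,-.17,.0215,0))"
```

```text
t 7.45 pos [ 0.5931 -0.1693  0.0654] rot [-179.8    0.2   -0. ] F [-0.4 -0.  -2.7] open 0.0196 q6 74
(0.594, -0.17, 0.0215, 0) -> [0.04 0.04 1.76] roll -0.01 dist mm 44.0
```

View pics/s6.png

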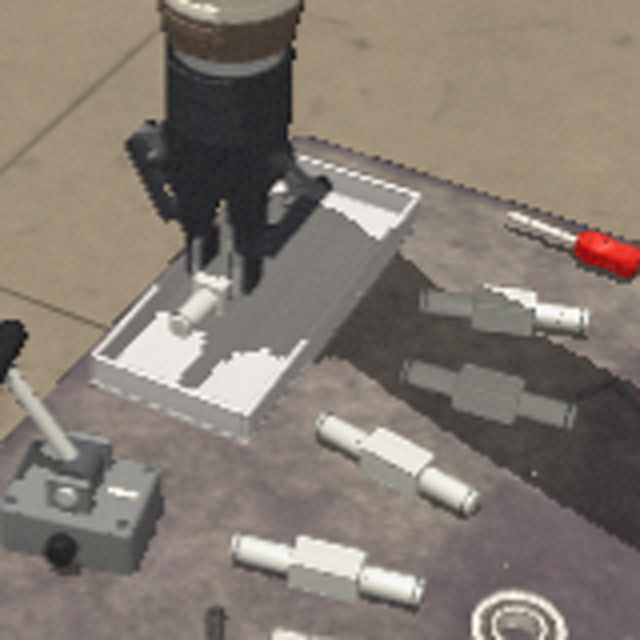

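>>> {"method": "arm_command", "body": {"increments": [[[0.04,0,0.5],0],[[0.04,0,1],0],[[0.04,0,1.4],0],[[0.04,0,1.7],0],[[0.04,0,1.75],0]]}}

```text
time: 7.95
ee_pos: [0.5939, -0.1689, 0.0217]
tcp_rot: [-179.8, 0.2, -0.0]
wrist_force: [-2.8, 2.6, 4.3]
opening: 0.0195
```

>>> {"method": "arm_command", "body": {"increments": [[[0,0,0],0],[[0,0,0],0],[[0,0,0],0],[[0,0,-0.3],0],[[0,0,-1.2],0]], "claw": 0}}

```text
time: 8.45
ee_pos: [0.5929, -0.1687, 0.0504]
tcp_rot: [-179.7, 0.4, -0.0]
wrist_force: [-0.5, -0.2, -0.6]
opening: 0.0427
```

>>> {"method": "arm_command", "body": {"increments": [[[0,0,-1.5],0],[[0,0,-3],0],[[0,0,-4.2],1.3],[[-2,0,-4.2],2.6],[[-4,0,-4.2],3.9]]}}

```text
time: 8.95
ee_pos: [0.4939, -0.1694, 0.1571]
tcp_rot: [-179.9, 0.4, -23.7]
wrist_force: [1.7, 0.6, 1.1]
opening: 0.0428
```

```bash
cat > look.py <<'E'
from m import *
import sys
def look(tag):
    c=snap("top","t"+tag+".png",(175,150,455,270),2.8)
    P=cloud(c);v=c["range_z"]>0
    # bench spindles
    reg=v&(P[...,0]>.25)&(P[...,0]<.54)&(P[...,1]<.1)&(P[...,1]>-.4)&(P[...,2]>.006)&(P[...,2]<.06)
    k,L,st,ce=cv2.connectedComponentsWithStats(reg.astype(np.uint8),connectivity=8)
    for i in range(1,k):
        if st[i,4]<100: continue
        r=rect(P,L==i)
        ang=r[2] if r[1][0]>r[1][1] else r[2]-90
        print("obj",np.round(r[0],1),np.round(r[1],1),"axis",round(ang,1),"z98 %.4f"%np.percentile(P[L==i][:,2],98))
    m=v&(abs(P[...,0]-.594)<.047)&(abs(P[...,1]+.227)<.12)&(P[...,2]>.010)&(P[...,2]<.06)
    if m.sum()>50: print("tray spindle",rect(P,m),np.percentile(P[m][:,2],98))
    # clips: spindle squares
    for n,(x,y) in dict(A=(.436,.214),B=(.495,.208),C=(.555,.2025),D=(.6145,.197)).items():
        m=v&(abs(P[...,0]-x)<.012)&(abs(P[...,1]-y)<.022); print(n,"z med %.4f"%np.median(P[m][:,2]),end=' ')
    print()
    return c
if __name__=="__main__": look(sys.argv[1]); go()
E
python3 look.py 7
```

```text
obj [445.3 -23.5] [109.2  22. ] axis 10.7 z98 0.0251
obj [ 431.7 -380.3] [23.2 98.5] axis -8.9 z98 0.0261
obj [417.6  61.6] [41.2 40.3] axis 13.9 z98 0.0402
obj [ 295.  -326.9] [62.1 62.1] axis -60.1 z98 0.0253
A z med 0.0301 B z med 0.0294 C z med 0.0299 D z med 0.0298 
t 9.00 pos [ 0.4851 -0.1683  0.1557] rot [180.    0.8 -24.3] F [ 0.  -0.7  1.3] open 0.0424 q6 95
```

View pics/t7.png

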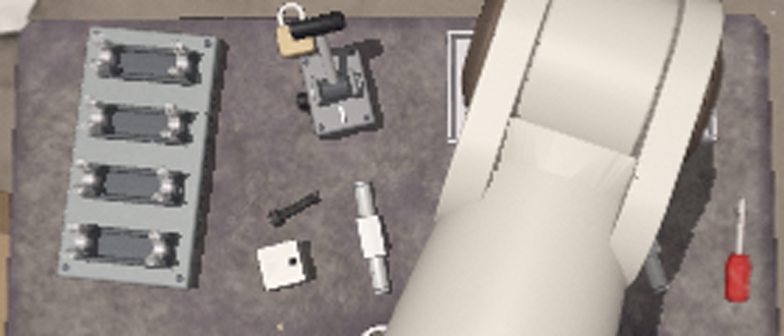

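```bash
python3 -c "
from h import *
go((.4455,-.023,.12,-79),(.4455,-.023,.016,-79))"
```

```text
t 9.00 pos [ 0.4851 -0.1683  0.1557] rot [180.    0.8 -24.3] F [ 0.  -0.7  1.3] open 0.0424 q6 95
(0.4455, -0.023, 0.12, -79) -> [-3.81 -4.65  1.48] roll 9.12 dist mm 155.0
(0.4455, -0.023, 0.016, -79) -> [-3.75 -4.65  5.64] roll 9.12 dist mm 205.0
```

>>> {"method": "arm_command", "body": {"increments": [[[-0.8,-0.95,0.3],1.4],[[-1.6,-1.9,0.6],2.8],[[-2.4,-2.8,0.9],4.2],[[-3.2,-3.8,1.2],5.6],[[-3.8,-4.65,1.5],7]]}}

```text
time: 9.5
ee_pos: [0.4453, -0.0218, 0.1202]
tcp_rot: [179.5, 0.6, -66.6]
wrist_force: [0.8, 0.1, -0.1]
opening: 0.0428
```

>>> {"method": "arm_command", "body": {"increments": [[[0,0,0.3],1.2],[[0,0,0.6],2.1],[[0,0,0.8],2.1],[[0,0,0.8],2.1],[[0,0,0.8],2.1]]}}

```text
time: 10.0
ee_pos: [0.4452, -0.0219, 0.1006]
tcp_rot: [179.4, 0.5, -79.1]
wrist_force: [-0.7, 0.8, 0.3]
opening: 0.0427
```

```bash
python3 -c "
from h import *
snap('side','s8.png',(260,170,420,330),4)
go((.4455,-.023,.06,-79),(.4455,-.023,.016,-79))"
```

```text
t 10.05 pos [ 0.4453 -0.0219  0.1007] rot [179.4   0.5 -79.1] F [-0.3  1.7 -0.2] open 0.0427 q6 166
(0.4455, -0.023, 0.06, -79) -> [ 0.06 -0.02  1.63] roll -0.02 dist mm 41.0
(0.4455, -0.023, 0.016, -79) -> [ 0.07 -0.03  3.39] roll -0.02 dist mm 85.0
```

View pics/s8.png

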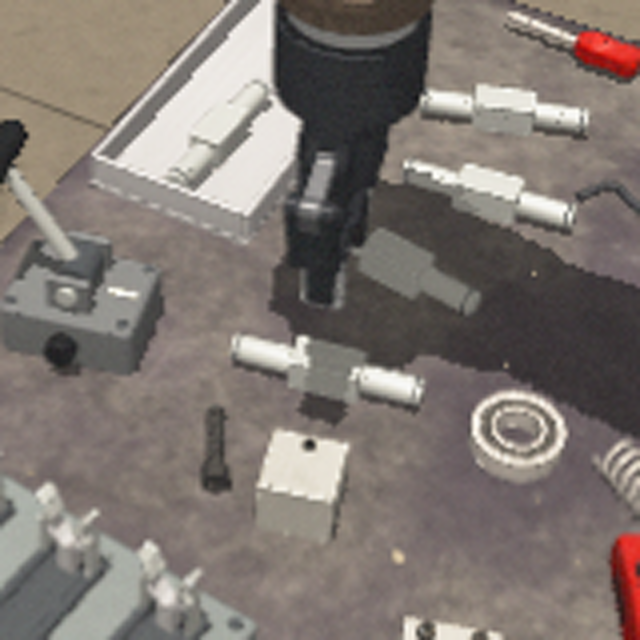

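>>> {"method": "arm_command", "body": {"increments": [[[0.06,0,0.9],0],[[0.06,0,1.8],0],[[0.06,0,2.7],0],[[0.06,-0.03,3.2],0],[[0.06,-0.03,3.35],0]]}}

```text
time: 10.55
ee_pos: [0.4448, -0.0228, 0.016]
tcp_rot: [179.3, 0.5, -79.1]
wrist_force: [-0.4, 0.3, 0.6]
opening: 0.0427
```

>>> {"method": "arm_command", "body": {"increments": [[[0,0,0.04],0],[[0,0,0.04],0],[[0,0,0.04],0],[[0,0,0.04],0],[[0,0,0.04],0]], "claw": 1, "force": 110}}

```text
time: 11.05
ee_pos: [0.4454, -0.0228, 0.0159]
tcp_rot: [179.4, 0.5, -79.1]
wrist_force: [-1.5, -0.2, 6.4]
opening: 0.0195
```

```bash
python3 -c "
from h import *
snap('side','s9.png',(260,170,420,330),4)
go((.6145,.1965,.2,-5.5))"
```

```text
t 11.10 pos [ 0.4454 -0.0228  0.0159] rot [179.4   0.5 -79.1] F [-1.4 -1.1  6.2] open 0.0193 q6 166
(0.6145, 0.1965, 0.2, -5.5) -> [-7.39 -8.23 -7.39] roll -12.27 dist mm 333.0
```

View pics/s9.png

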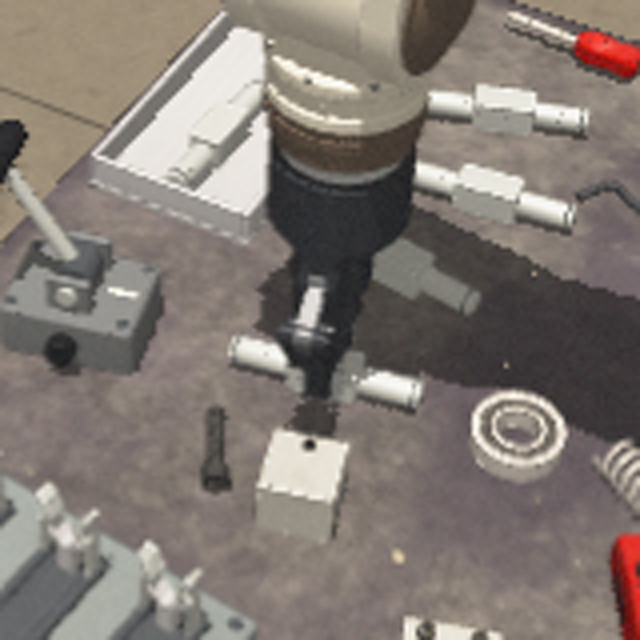

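>>> {"method": "arm_command", "body": {"increments": [[[0,0,-1.8],0],[[0,0,-3.6],-0.7],[[0,0,-5.4],-2],[[0,0,-7],-3.3],[[-1,-1.2,-7.4],-4.6]]}}

```text
time: 11.6
ee_pos: [0.4727, 0.0047, 0.2063]
tcp_rot: [180.0, 0.4, -51.4]
wrist_force: [2.1, -0.1, -2.3]
opening: 0.0196
```

```bash
python3 -c "
from h import *
snap('side','s10.png',(200,110,420,330),3)
go((.6145,.1965,.2,-5.5))"
```

```text
t 11.65 pos [0.4764 0.0092 0.2048] rot [-179.9    0.5  -50.8] F [-4.6  2.2 -4. ] open 0.0196 q6 142
(0.6145, 0.1965, 0.2, -5.5) -> [-2.31 -9.02  0.23] roll -7.54 dist mm 233.0
```

View pics/s10.png

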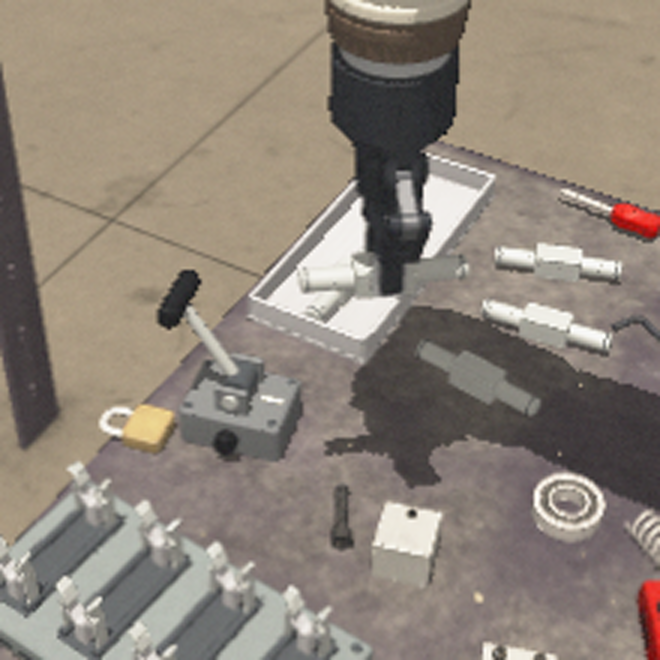

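>>> {"method": "arm_command", "body": {"increments": [[[-0.46,-1.8,0],-1.4],[[-0.9,-3.6,0],-2.8],[[-1.4,-5.4,0],-4.2],[[-1.9,-7.2,0],-5.6],[[-2.3,-9,0.2],-7]]}}

```text
time: 12.15
ee_pos: [0.6152, 0.1981, 0.2009]
tcp_rot: [-179.6, 0.2, -8.4]
wrist_force: [0.8, -0.4, -0.9]
opening: 0.019
```

>>> {"method": "arm_command", "body": {"increments": [[[0,0,0.5],-0.7],[[0,0,1.2],-0.7],[[0,0,1.8],-0.7],[[0,0,2.4],-0.7],[[0,0,2.6],-0.7]]}}

```text
time: 12.65
ee_pos: [0.6143, 0.1985, 0.1336]
tcp_rot: [-179.6, 0.4, -4.2]
wrist_force: [0.1, -1.0, -2.3]
opening: 0.0192
```

```bash
python3 -c "
from h import *
snap('side','s11.png',(150,190,350,390),3)
go((.6145,.1965,.095,-5.5),(.6145,.1965,.064,-5.5))"
```

```text
t 12.70 pos [0.6143 0.1984 0.1337] rot [-179.6    0.4   -4.2] F [ 0.5  0.4 -3.3] open 0.0189 q6 112
(0.6145, 0.1965, 0.095, -5.5) -> [0.02 0.09 1.55] roll 0.22 dist mm 39.0
(0.6145, 0.1965, 0.064, -5.5) -> [0.03 0.09 2.79] roll 0.22 dist mm 70.0
```

View pics/s11.png

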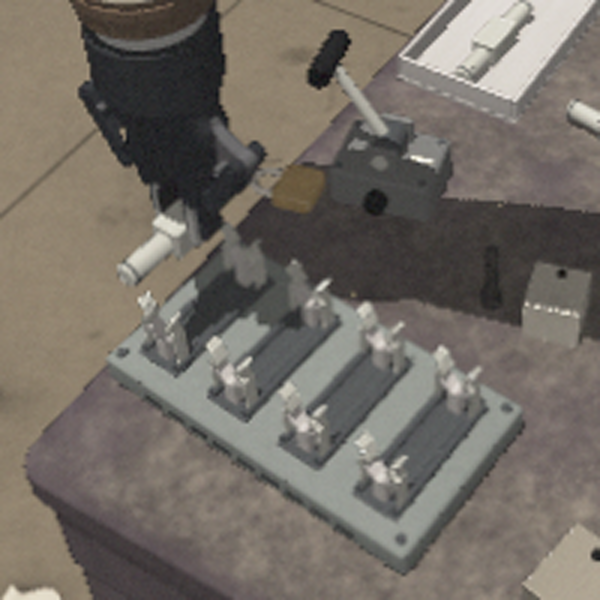

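>>> {"method": "arm_command", "body": {"increments": [[[0.02,0.09,0.6],0.2],[[0.02,0.09,1.1],0.2],[[0.02,0.09,1.6],0.2],[[0.02,0.09,1.65],0.2],[[0.02,0.09,1.65],0.2]]}}

```text
time: 13.2
ee_pos: [0.6143, 0.1964, 0.0924]
tcp_rot: [-179.6, 0.4, -5.4]
wrist_force: [0.0, 0.2, -1.4]
opening: 0.0191
```

```bash
python3 -c "
from h import *
c=snap('side','s12.png',(170,190,330,350),4)
go((.6145,.1965,.064,-5.5))"
```

```text
t 13.25 pos [0.6145 0.1965 0.093 ] rot [-179.6    0.3   -5.4] F [ 0.3 -0.3 -1.1] open 0.0193 q6 113
(0.6145, 0.1965, 0.064, -5.5) -> [0.   0.01 1.16] roll 0.02 dist mm 29.0
```

View pics/s12.png

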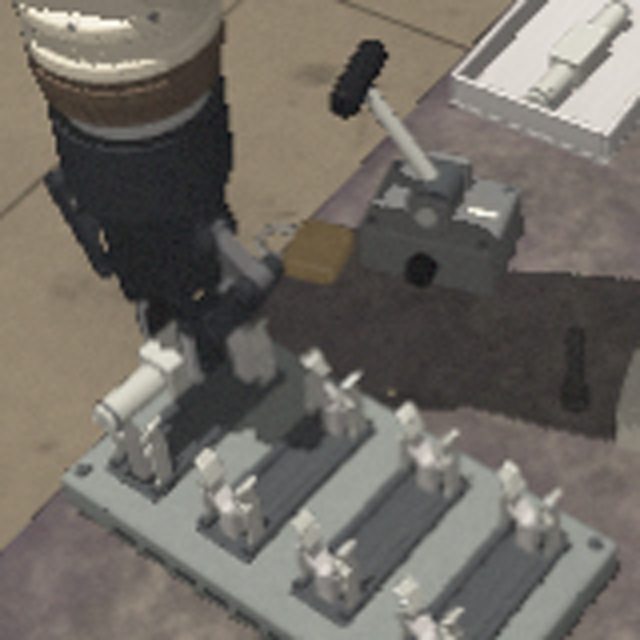

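>>> {"method": "arm_command", "body": {"increments": [[[0,0,0.25],0],[[0,0,0.5],0],[[0,0,0.75],0],[[0,0,1],0],[[0,0,1.12],0]]}}

```text
time: 13.75
ee_pos: [0.6152, 0.1967, 0.0652]
tcp_rot: [-179.6, 0.2, -5.4]
wrist_force: [4.2, -1.3, 9.8]
opening: 0.0194
```

```bash
python3 -c "
from h import *
c=snap('side','s13.png',(170,190,330,350),4)
go((.6145,.1965,.064,-5.5))"
```

```text
t 13.80 pos [0.6153 0.1966 0.0651] rot [-179.6    0.2   -5.4] F [ 5.5 -0.2 -0.6] open 0.0193 q6 113
(0.6145, 0.1965, 0.064, -5.5) -> [-0.03  0.01  0.04] roll 0.02 dist mm 1.0
```

View pics/s13.png

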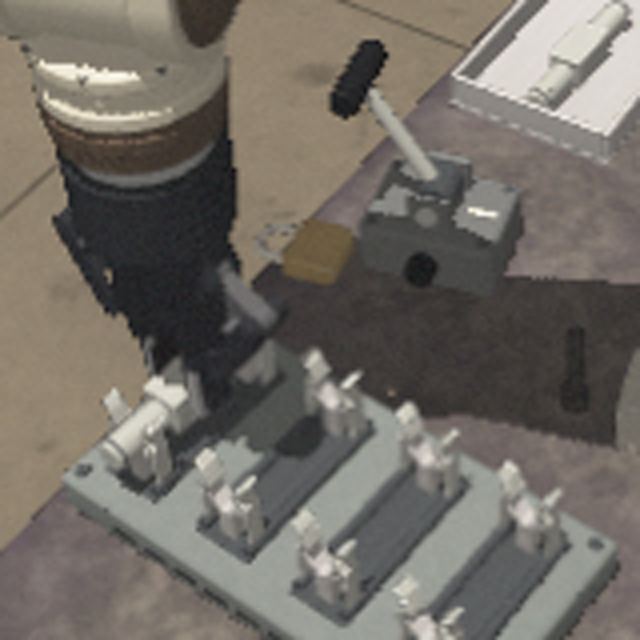

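>>> {"method": "arm_command", "body": {"increments": [[[0,0,0.04],0],[[0,0,0.08],0],[[0,0,0.08],0]]}}

```text
time: 14.1
ee_pos: [0.6156, 0.1967, 0.0648]
tcp_rot: [-179.6, 0.1, -5.4]
wrist_force: [-2.3, -0.8, 11.0]
opening: 0.0197
```

>>> {"method": "arm_command", "body": {"increments": [[[0,0,0],0],[[0,0,0],0],[[0,0,-0.2],0],[[0,0,-0.8],0],[[0,0,-2],0]], "claw": 0}}

```text
time: 14.6
ee_pos: [0.6145, 0.196, 0.1139]
tcp_rot: [-179.7, 0.3, -5.4]
wrist_force: [0.5, 0.8, -0.1]
opening: 0.0425
```

>>> {"method": "arm_command", "body": {"increments": [[[0,0,-1],0],[[0,1,-2.5],0.5],[[-1,2.5,-3],1.8],[[-2,4,-3],3.2],[[-3,5.5,-3],4.6]]}}

```text
time: 15.1
ee_pos: [0.5265, 0.0647, 0.1901]
tcp_rot: [-179.8, 0.4, -33.3]
wrist_force: [0.2, -0.2, 0.6]
opening: 0.0428
```

```bash
python3 look.py 14; python3 -c "
from h import *
c=snap('side','s14.png',(170,190,330,350),4)
P=cloud(c);m=(c['range_z']>0)&(abs(P[...,0]-.6145)<.012)&(abs(P[...,1]-.197)<.02)&(P[...,2]>.06);print(np.percentile(P[m][:,2],[50,90]))
go((.4475,-.1195,.1,-98.4))"
```

```text
obj [ 538.2 -228.1] [  3.6 257.7] axis -89.9 z98 0.0294
obj [ 447.6 -120.2] [ 21.8 108.6] axis -8.4 z98 0.0257
obj [ 445.5 -285.6] [109.5  22.2] axis 20.0 z98 0.0256
obj [ 431.8 -379.3] [22. 98.] axis -7.0 z98 0.0257
obj [ 422.4 -204.8] [108.8  22.2] axis 4.5 z98 0.0257
obj [417.4  61.7] [40.7 40.1] axis 14.2 z98 0.0397
obj [334.7 -33.9] [50.7 48.8] axis 0.2 z98 0.0185
obj [ 294.6 -327.1] [62.4 62.8] axis -2.1 z98 0.0257
tray spindle ((581.5972290039062, -193.85882568359375), (68.75618743896484, 161.22854614257812), 1.0559515953063965) 0.02921239256227118
A z med nan B z med nan C z med nan D z med nan 
t 15.15 pos [0.5227 0.0609 0.1903] rot [-180.     0.4  -33.9] F [ 4.9 -3.5  2.2] open 0.0428 q6 130
[0.0710052 0.0728953]
t 15.20 pos [0.5247 0.0628 0.1904] rot [-179.9    0.4  -33.4] F [1.8 0.  0.1] open 0.0426 q6 130
(0.4475, -0.1195, 0.1, -98.4) -> [1.46 7.8  3.59] roll 10.83 dist mm 218.0
  return _methods._mean(a, axis=axis, dtype=dtype,
  ret = ret.dtype.type(ret / rcount)
```

View pics/s14.png

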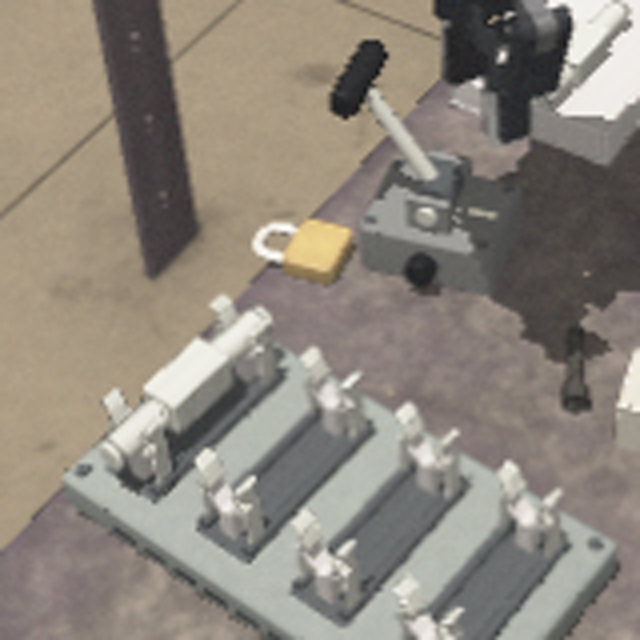

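>>> {"method": "arm_command", "body": {"increments": [[[0.3,1.6,0.4],1.4],[[0.6,3.1,0.8],2.8],[[0.9,4.7,1.2],4.2],[[1.2,6.2,1.6],5.6],[[1.45,7.8,2],7]]}}

```text
time: 15.7
ee_pos: [0.4473, -0.1207, 0.1405]
tcp_rot: [179.9, 0.4, -75.7]
wrist_force: [0.2, 0.1, -0.5]
opening: 0.0425
```

>>> {"method": "arm_command", "body": {"increments": [[[0,0,0.4],1.3],[[0,0,0.8],2.6],[[0,0,1.2],3.8],[[0,0,1.6],3.8],[[0,0,1.6],3.8]]}}

```text
time: 16.2
ee_pos: [0.447, -0.1201, 0.0998]
tcp_rot: [179.7, 0.3, -98.2]
wrist_force: [-0.4, 0.1, -0.4]
opening: 0.0431
```

```bash
python3 -c "
from h import *
snap('side','s15.png',(280,150,440,310),4)
go((.4475,-.1195,.0165,-98.4))"
```

```text
t 16.25 pos [ 0.4472 -0.1202  0.1005] rot [179.8   0.3 -98.3] F [-0.4 -0.5  0.2] open 0.0429 q6 173
(0.4475, -0.1195, 0.0165, -98.4) -> [-0.01 -0.02  3.36] roll 0.02 dist mm 84.0
```

View pics/s15.png

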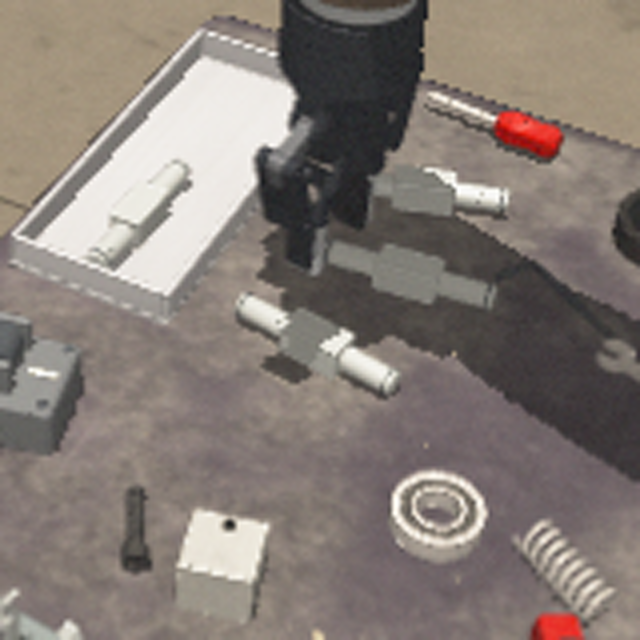

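>>> {"method": "arm_command", "body": {"increments": [[[0,0,0.9],0],[[0,0,1.8],0],[[0,0,2.7],0],[[0,-0.02,3.2],0],[[0,-0.02,3.36],0]]}}

```text
time: 16.75
ee_pos: [0.4472, -0.1196, 0.0158]
tcp_rot: [179.7, 0.3, -98.2]
wrist_force: [-0.2, 0.7, 0.8]
opening: 0.0429
```

>>> {"method": "arm_command", "body": {"increments": [[[0,0,0.02],0],[[0,0,0.02],0],[[0,0,0.02],0],[[0,0,0.02],0],[[0,0,0.02],0]], "claw": 1}}

```text
time: 17.25
ee_pos: [0.4478, -0.1197, 0.0165]
tcp_rot: [179.8, 0.3, -98.1]
wrist_force: [-1.2, 0.7, 6.1]
opening: 0.0193
```

>>> {"method": "arm_command", "body": {"increments": [[[0,0,-1.8],0],[[0,0,-3.6],0],[[0,0,-5.4],-1.2],[[0,0,-7.2],-2.4],[[-1.6,0,-7.4],-3.8]]}}

```text
time: 17.75
ee_pos: [0.4556, -0.0836, 0.2075]
tcp_rot: [-179.7, 0.1, -75.3]
wrist_force: [0.8, 1.0, -2.1]
opening: 0.0191
```

```bash
python3 -c "
from h import *
snap('side','s16.png',(240,80,440,280),3)
go((.555,.202,.2,-5.5))"
```

```text
t 17.80 pos [ 0.4557 -0.0776  0.2058] rot [-179.7    0.3  -74.5] F [ 0.9  4.1 -1.9] open 0.0194 q6 155
(0.555, 0.202, 0.2, -5.5) -> [-9.72 -6.81  0.33] roll -11.51 dist mm 297.0
```

View pics/s16.png

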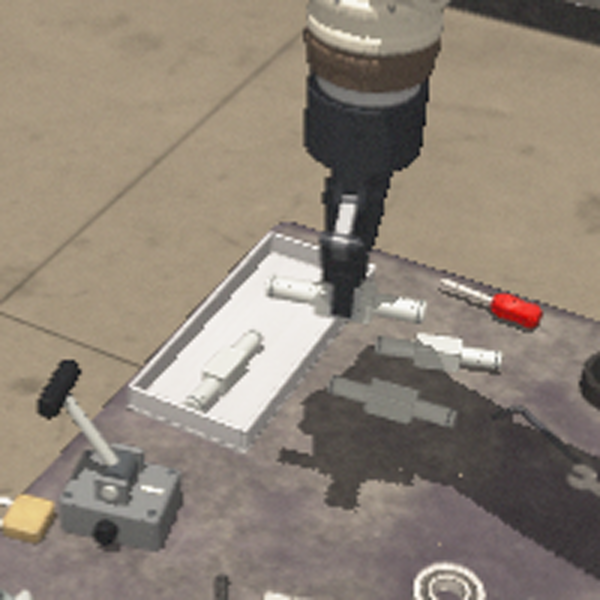

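>>> {"method": "arm_command", "body": {"increments": [[[-1.4,-1,0],-1.4],[[-2.9,-2,0],-2.8],[[-4.4,-3.1,0],-4.2],[[-6,-4.2,0],-5.6],[[-7.5,-5.2,0],-7]]}}

```text
time: 18.3
ee_pos: [0.5314, 0.1398, 0.2074]
tcp_rot: [-179.5, 0.0, -32.2]
wrist_force: [0.8, -0.7, -2.6]
opening: 0.0194
```

```bash
python3 -c "
from h import *
go((.555,.202,.16,-5.5))"
```

```text
t 18.30 pos [0.5314 0.1398 0.2074] rot [-179.5    0.   -32.2] F [ 0.8 -0.7 -2.6] open 0.0194 q6 137
(0.555, 0.202, 0.16, -5.5) -> [-0.52 -2.59  1.92] roll -4.45 dist mm 82.0
```

>>> {"method": "arm_command", "body": {"increments": [[[-0.2,-1,0],-1.3],[[-0.4,-2,0],-2.6],[[-0.5,-2.6,0.5],-3.8],[[-0.5,-2.6,1.5],-4.45],[[-0.5,-2.6,2.5],-4.45]]}}

```text
time: 18.8
ee_pos: [0.5558, 0.2028, 0.1444]
tcp_rot: [-179.6, -0.2, -5.3]
wrist_force: [-0.0, 0.2, -2.0]
opening: 0.0193
```

```bash
python3 -c "
from h import *
go((.555,.202,.093,-5.5))"
```

```text
t 18.80 pos [0.5558 0.2028 0.1444] rot [-179.6   -0.2   -5.3] F [-0.   0.2 -2. ] open 0.0193 q6 115
(0.555, 0.202, 0.093, -5.5) -> [-0.03  0.05  2.06] roll 0.04 dist mm 51.0
```

>>> {"method": "arm_command", "body": {"increments": [[[-0.03,0.05,0.8],0],[[-0.03,0.05,1.5],0],[[-0.03,0.05,2],0],[[-0.03,0.05,2.06],0],[[-0.03,0.05,2.06],0]]}}

```text
time: 19.3
ee_pos: [0.5551, 0.202, 0.0931]
tcp_rot: [-179.6, -0.2, -5.3]
wrist_force: [0.0, 0.1, -2.0]
opening: 0.0192
```

```bash
python3 -c "
from h import *
c=snap('side','s17.png',(170,190,330,350),4)
go((.555,.202,.0645,-5.5))"
```

```text
t 19.35 pos [0.5554 0.2021 0.0937] rot [-179.5   -0.2   -5.3] F [ 0.9 -0.1 -1.8] open 0.0197 q6 115
(0.555, 0.202, 0.0645, -5.5) -> [-0.02  0.01  1.17] roll 0.04 dist mm 29.0
```

View pics/s17.png

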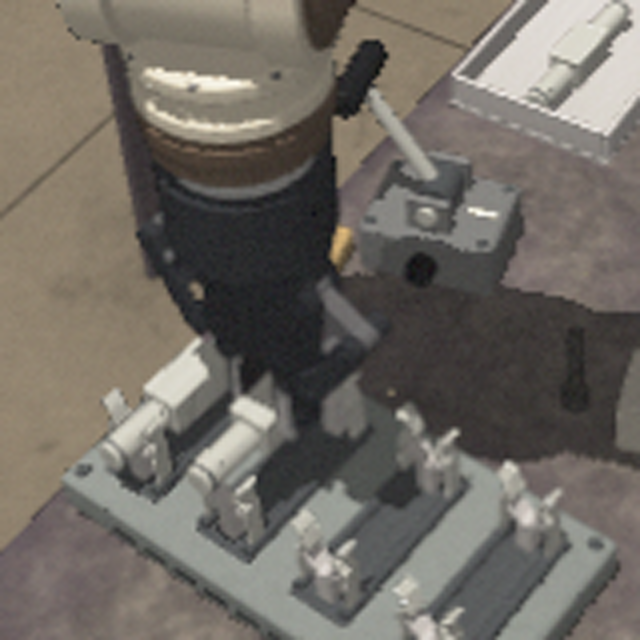

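>>> {"method": "arm_command", "body": {"increments": [[[-0.02,0,0.25],0],[[-0.02,0,0.5],0],[[-0.02,0,0.75],0],[[-0.02,0,1],0],[[-0.02,0,1.17],0]]}}

```text
time: 19.85
ee_pos: [0.5558, 0.2024, 0.0651]
tcp_rot: [-179.5, -0.3, -5.3]
wrist_force: [-5.2, -2.3, 31.6]
opening: 0.0192
```

>>> {"method": "arm_command", "body": {"increments": [[[0,0,0.04],0],[[0,0,0.06],0],[[0,0,0.06],0]]}}

```text
time: 20.15
ee_pos: [0.5558, 0.2023, 0.0652]
tcp_rot: [-179.5, -0.4, -5.3]
wrist_force: [-5.6, -0.4, 12.9]
opening: 0.0192
```

>>> {"method": "arm_command", "body": {"increments": [[[0,0,0],0],[[0,0,0],0],[[0,0,-0.2],0],[[0,0,-0.8],0],[[0,0,-2],0]], "claw": 0}}

```text
time: 20.65
ee_pos: [0.5544, 0.2016, 0.1144]
tcp_rot: [-179.6, -0.2, -5.3]
wrist_force: [0.7, 0.8, 0.4]
opening: 0.0426
```

>>> {"method": "arm_command", "body": {"increments": [[[0,0,-1],0],[[0,1,-2.5],0.5],[[0,2.5,-3.5],1.8],[[0,4.3,-3.5],3.2],[[0,6,-3.5],4.6]]}}

```text
time: 21.15
ee_pos: [0.5403, 0.0503, 0.2032]
tcp_rot: [-179.4, -0.1, -33.2]
wrist_force: [0.3, 0.1, -0.2]
opening: 0.0425
```

```bash
python3 look.py 18 2>/dev/null; python3 -c "
from h import *
c=snap('side','s18.png',(170,120,400,350),3)
P=cloud(c)
for x,y in ((.6145,.197),(.555,.202)):
    m=(c['range_z']>0)&(abs(P[...,0]-x)<.012)&(abs(P[...,1]-y)<.02)&(P[...,2]>.06);print(np.percentile(P[m][:,2],[50,90]))
go((.4225,-.2035,.1,-84.5))"
```

```text
obj [ 538.7 -227.4] [  3.7 256.4] axis -89.7 z98 0.0302
obj [ 476.6 -207.5] [110.2  22.2] axis 5.8 z98 0.0251
obj [ 445.6 -285.5] [109.4  22.8] axis 19.9 z98 0.0255
obj [ 432.1 -378.6] [22.9 97.7] axis -3.5 z98 0.0268
obj [419.7  54. ] [39.8 25.1] axis 12.9 z98 0.0397
obj [334.5 -34. ] [50.8 48.7] axis 0.1 z98 0.0196
obj [ 294.9 -326.9] [61.7 62.1] axis -46.6 z98 0.0247
tray spindle ((599.0662841796875, -227.25462341308594), (78.90760803222656, 228.9451446533203), 3.2199761867523193) 0.029345546362043135
A z med nan B z med nan C z med nan D z med nan 
t 21.20 pos [0.5396 0.0454 0.2028] rot [-1.796e+02 -1.000e-01 -3.390e+01] F [ 1.9 -4.4  1.2] open 0.0428 q6 129
[0.07102444 0.07278707]
[0.07132414 0.07298366]
t 21.25 pos [0.5399 0.0477 0.2026] rot [-1.795e+02 -1.000e-01 -3.340e+01] F [0.4 0.6 0. ] open 0.0425 q6 128
(0.4225, -0.2035, 0.1, -84.5) -> [ 1.61 11.01  4.02] roll 8.51 dist mm 296.0
```

View pics/s18.png

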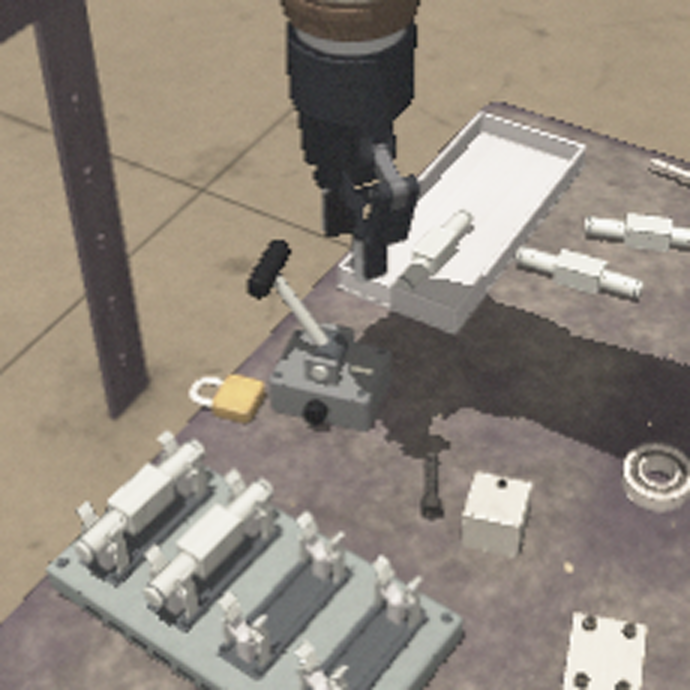

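```bash
python3 -c "
from h import *
go((.4765,-.2065,.14,-84.5))"
```

```text
t 21.25 pos [0.5399 0.0477 0.2026] rot [-1.795e+02 -1.000e-01 -3.340e+01] F [0.4 0.6 0. ] open 0.0425 q6 128
(0.4765, -0.2065, 0.14, -84.5) -> [3.48 9.9  2.43] roll 8.51 dist mm 269.0
```

>>> {"method": "arm_command", "body": {"increments": [[[0.6,1.7,0],1.4],[[1.2,3.4,0],2.8],[[1.8,5.1,0.5],4.2],[[2.4,6.8,1],5.6],[[3,8.5,1.5],7]]}}

```text
time: 21.75
ee_pos: [0.4854, -0.172, 0.1643]
tcp_rot: [-179.5, 0.2, -75.7]
wrist_force: [0.3, -0.4, 0.4]
opening: 0.0426
```

```bash
python3 -c "
from h import *
go((.4765,-.2065,.1,-84.5))"
```

```text
t 21.75 pos [ 0.4854 -0.172   0.1643] rot [-179.5    0.2  -75.7] F [ 0.3 -0.4  0.4] open 0.0426 q6 146
(0.4765, -0.2065, 0.1, -84.5) -> [1.26 0.71 2.56] roll 1.47 dist mm 73.0
```

>>> {"method": "arm_command", "body": {"increments": [[[0.6,0.35,0.8],1],[[1.26,0.7,1.6],1.47],[[1.26,0.7,2.5],1.47],[[1.26,0.7,2.6],1.47],[[1.26,0.7,2.6],1.47]]}}

```text
time: 22.25
ee_pos: [0.4768, -0.206, 0.0995]
tcp_rot: [-179.6, 0.3, -84.4]
wrist_force: [0.6, 0.0, 0.2]
opening: 0.0426
```

```bash
python3 -c "
from h import *
snap('side','s19.png',(280,130,440,290),4)
go((.4765,-.2065,.0165,-84.5))"
```

```text
t 22.30 pos [ 0.4772 -0.2061  0.1003] rot [-179.5    0.3  -84.4] F [ 0.4 -1.2 -0.2] open 0.0425 q6 151
(0.4765, -0.2065, 0.0165, -84.5) -> [0.03 0.06 3.35] roll 0.01 dist mm 84.0
```

View pics/s19.png

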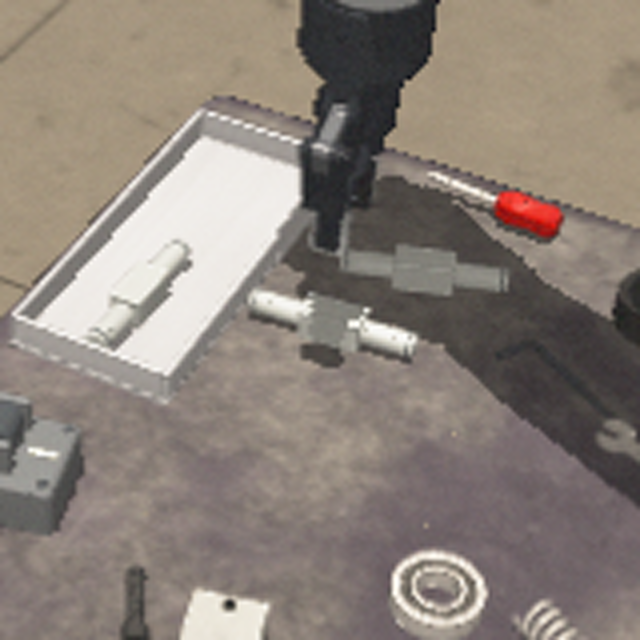

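>>> {"method": "arm_command", "body": {"increments": [[[0.03,0.03,0.9],0],[[0.03,0.03,1.8],0],[[0.03,0.03,2.7],0],[[0.03,0.03,3.2],0],[[0.03,0.03,3.35],0]]}}

```text
time: 22.8
ee_pos: [0.4774, -0.2061, 0.0164]
tcp_rot: [-179.5, 0.3, -84.4]
wrist_force: [0.5, -0.2, 0.3]
opening: 0.0426
```

>>> {"method": "arm_command", "body": {"increments": [[[0,0,0.02],0],[[0,0,0.02],0],[[0,0,0.02],0],[[0,0,0.02],0],[[0,0,0.02],0]], "claw": 1}}

```text
time: 23.3
ee_pos: [0.4782, -0.2063, 0.0174]
tcp_rot: [-179.4, 0.2, -84.4]
wrist_force: [-1.3, 1.8, 6.7]
opening: 0.0196
```

>>> {"method": "arm_command", "body": {"increments": [[[0,0,-1.8],0],[[0,0,-3.6],0],[[0,0,-5.4],-1.2],[[0,0,-7.2],-2.4],[[-1.6,0,-7.4],-3.8]]}}

```text
time: 23.8
ee_pos: [0.4744, -0.1701, 0.2088]
tcp_rot: [-179.0, -0.5, -61.5]
wrist_force: [-0.2, 1.4, -2.3]
opening: 0.0194
```

```bash
python3 -c "
from h import *
snap('side','s20.png',(240,80,440,280),3)
go((.4955,.208,.2,-5.5))"
```

```text
t 23.85 pos [ 0.4731 -0.1641  0.2075] rot [-179.1   -0.2  -60.8] F [4.3 2.2 0.2] open 0.0195 q6 131
(0.4955, 0.208, 0.2, -5.5) -> [-12.55  -8.04   0.39] roll -9.21 dist mm 373.0
```

View pics/s20.png

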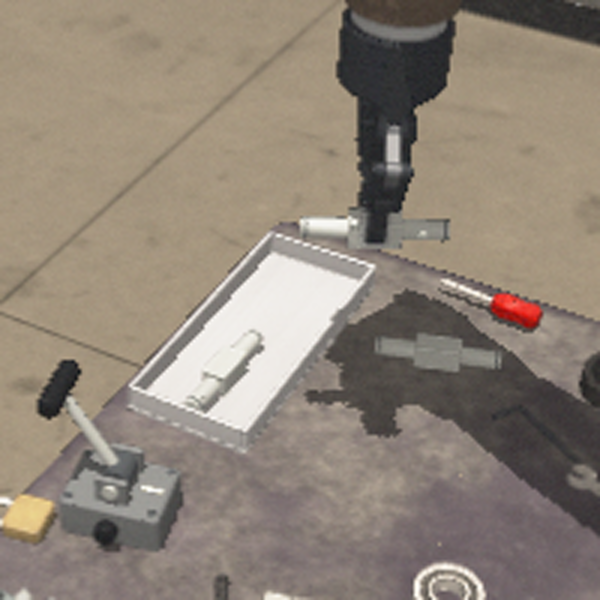

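>>> {"method": "arm_command", "body": {"increments": [[[-1.6,-1,0],-1.2],[[-3.2,-2,0],-2.4],[[-4.8,-3,0],-3.6],[[-6.4,-4.1,0],-4.8],[[-8,-5.1,0],-6]]}}

```text
time: 24.35
ee_pos: [0.4865, 0.0746, 0.2092]
tcp_rot: [-179.3, -0.8, -24.5]
wrist_force: [1.1, -0.3, -1.7]
opening: 0.0191
```

```bash
python3 -c "
from h import *
go((.4955,.208,.16,-5.5))"
```

```text
t 24.35 pos [0.4865 0.0746 0.2092] rot [-179.3   -0.8  -24.5] F [ 1.1 -0.3 -1.7] open 0.0191 q6 123
(0.4955, 0.208, 0.16, -5.5) -> [-1.91 -4.98  2.  ] roll -3.17 dist mm 142.0
```

>>> {"method": "arm_command", "body": {"increments": [[[-0.6,-1.7,0],-1.2],[[-1.3,-3.4,0],-2.4],[[-1.9,-5,0.5],-3.2],[[-1.9,-5,1.5],-3.2],[[-1.9,-5,2.3],-3.2]]}}

```text
time: 24.85
ee_pos: [0.4957, 0.2099, 0.1514]
tcp_rot: [-179.6, -0.9, -5.1]
wrist_force: [-0.3, -0.2, -1.9]
opening: 0.0191
```

```bash
python3 -c "
from h import *
go((.495,.208,.094,-5.5))"
```

```text
t 24.85 pos [0.4957 0.2099 0.1514] rot [-179.6   -0.9   -5.1] F [-0.3 -0.2 -1.9] open 0.0191 q6 118
(0.495, 0.208, 0.094, -5.5) -> [-0.06  0.09  2.29] roll 0.06 dist mm 57.0
```

>>> {"method": "arm_command", "body": {"increments": [[[-0.06,0.09,0.8],0],[[-0.06,0.09,1.6],0],[[-0.06,0.09,2.2],0],[[-0.06,0.09,2.27],0],[[-0.06,0.09,2.27],0]]}}

```text
time: 25.35
ee_pos: [0.4949, 0.208, 0.0948]
tcp_rot: [-179.6, -0.9, -5.1]
wrist_force: [0.4, -0.1, -1.3]
opening: 0.0193
```

```bash
python3 -c "
from h import *
c=snap('side','s21.png',(170,190,330,350),4)
go((.495,.208,.0655,-5.5))"
```

```text
t 25.40 pos [0.4952 0.2081 0.0955] rot [-179.6   -1.    -5.2] F [ 0.7  0.2 -1.1] open 0.0193 q6 118
(0.495, 0.208, 0.0655, -5.5) -> [-0.03  0.01  1.2 ] roll 0.06 dist mm 30.0
```

View pics/s21.png

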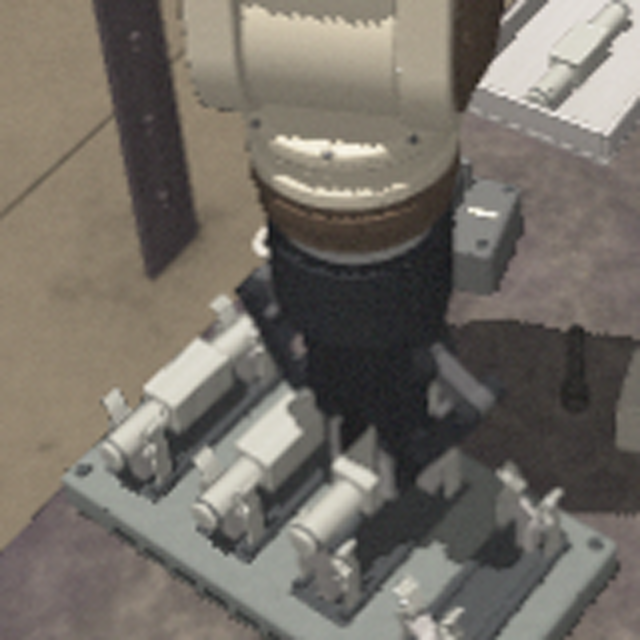

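>>> {"method": "arm_command", "body": {"increments": [[[-0.02,0,0.25],0],[[-0.02,0,0.5],0],[[-0.02,0,0.75],0],[[-0.02,0,1],0],[[-0.02,0,1.18],0]]}}

```text
time: 25.9
ee_pos: [0.496, 0.2084, 0.0664]
tcp_rot: [-179.6, -1.1, -5.1]
wrist_force: [-5.4, -6.2, 32.8]
opening: 0.0191
```

>>> {"method": "arm_command", "body": {"increments": [[[0,0,0.04],0],[[0,0,0.06],0],[[0,0,0.06],0]]}}

```text
time: 26.2
ee_pos: [0.4961, 0.2083, 0.0664]
tcp_rot: [-179.6, -1.1, -5.1]
wrist_force: [-6.0, -3.3, 14.6]
opening: 0.0196
```

Bottomed out on the saddle; release and go for the fourth.

>>> {"method": "arm_command", "body": {"increments": [[[0,0,0],0],[[0,0,0],0],[[0,0,-0.2],0],[[0,0,-0.8],0],[[0,0,-2],0]], "claw": 0}}

```text
time: 26.7
ee_pos: [0.494, 0.2076, 0.1157]
tcp_rot: [-179.7, -0.9, -5.1]
wrist_force: [0.4, 1.2, -0.0]
opening: 0.0426
```

>>> {"method": "arm_command", "body": {"increments": [[[0,0,-1],0],[[0,1,-2.5],0.5],[[0,2.5,-3.5],1.8],[[0,4.3,-3.5],3.2],[[0,6,-3.5],4.6]]}}

```text
time: 27.2
ee_pos: [0.4793, 0.0566, 0.2047]
tcp_rot: [-179.2, -0.8, -33.0]
wrist_force: [1.0, 0.0, -0.5]
opening: 0.0428
```

>>> {"method": "arm_command", "body": {"increments": [[[0.8,1.5,0],0.7],[[1.6,3,0],1.4],[[2.4,4.5,0],2.1],[[3.2,6,0],2.8],[[4,7.5,0],3.5]]}}

```text
time: 27.7
ee_pos: [0.4606, -0.1568, 0.2048]
tcp_rot: [-178.9, -0.5, -54.2]
wrist_force: [0.7, 0.1, 1.1]
opening: 0.0427
```

```bash
python3 look.py 22 2>/dev/null; python3 -c "
from h import *
c=snap('side','s22.png',(170,120,450,390),2.2)
P=cloud(c)
for x,y in ((.6145,.197),(.555,.202),(.495,.208)):
    m=(c['range_z']>0)&(abs(P[...,0]-x)<.012)&(abs(P[...,1]-y)<.02)&(P[...,2]>.06);print(np.percentile(P[m][:,2],[50,90]))
m=(c['range_z']>0)&(abs(P[...,0]-.445)<.06)&(abs(P[...,1]+.284)<.035)&(P[...,2]>.0195)&(P[...,2]<.03)
print(cv2.minAreaRect(P[m][:,:2].astype(np.float32)*1000))
go((.4455,-.2845,.12,-73))"
```

```text
obj [ 432.1 -378.6] [23.1 97.9] axis -3.8 z98 0.0257
obj [417.5  61.7] [40.2 40.5] axis -75.4 z98 0.0400
obj [340.  -24.1] [27.4 51.4] axis -25.4 z98 0.0189
obj [ 295.2 -327. ] [62.3 61.9] axis 38.4 z98 0.0249
A z med 0.0296 B z med 0.0698 C z med 0.0689 D z med 0.0694 
t 27.75 pos [ 0.4601 -0.1615  0.2044] rot [-179.    -0.6  -54.6] F [-2.4 -2.7 -1.3] open 0.0425 q6 125
[0.07106137 0.07313674]
[0.07152023 0.07328915]
[0.07145969 0.07343176]
((445.97705078125, -283.52008056640625), (107.7294921875, 25.8572940826416), 15.92170524597168)
t 27.80 pos [ 0.4604 -0.159   0.2044] rot [-178.9   -0.5  -54.4] F [-0.6  0.6 -0.3] open 0.0424 q6 125
(0.4455, -0.2845, 0.12, -73) -> [3.7  3.47 3.35] roll 3.1 dist mm 152.0
```

View pics/s22.png

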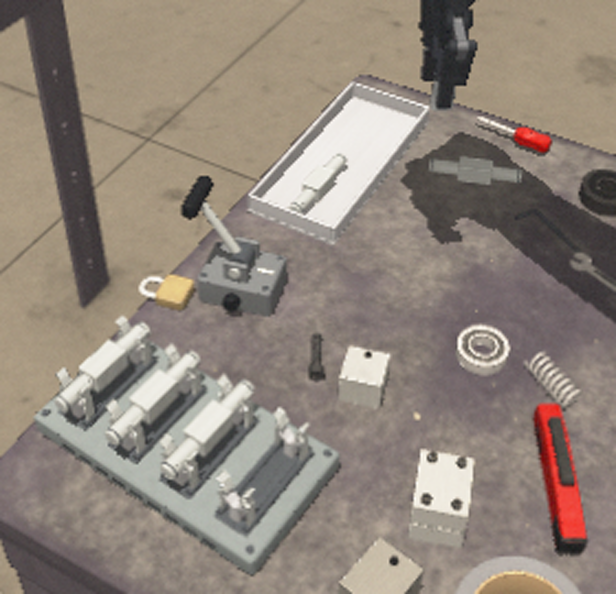

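View pics/t22.png

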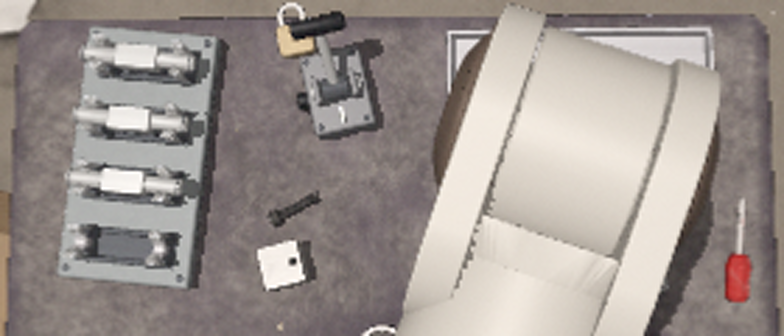

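```bash
python3 -c "
from h import *
c=load('top')
for a,b in (((290+538/5,150+328/5),(290+607/5,150+517/5)),):
    A=at_z(c,*a,.011);B=at_z(c,*b,.011);print(A,B,(A+B)/2,np.degrees(np.arctan2((A-B)[1],(A-B)[0])),np.linalg.norm(A-B))
go((.446,-.2845,.12,-71))"
```

```text
[ 0.49614569 -0.26987413  0.011     ] [ 0.39359308 -0.30474545  0.011     ] [ 0.44486939 -0.28730979  0.011     ] 18.77975417976403 0.10831918429174552
t 27.80 pos [ 0.4604 -0.159   0.2044] rot [-178.9   -0.5  -54.4] F [-0.6  0.6 -0.3] open 0.0424 q6 125
(0.446, -0.2845, 0.12, -71) -> [3.72 3.45 3.35] roll 2.76 dist mm 152.0
```

>>> {"method": "arm_command", "body": {"increments": [[[1,0.9,0.8],0.9],[[2,1.8,1.6],1.8],[[3,2.7,2.4],2.7],[[3.7,3.45,3.3],2.8],[[3.7,3.45,4],2.8]]}}

```text
time: 28.3
ee_pos: [0.4456, -0.2861, 0.1031]
tcp_rot: [-178.8, -0.2, -71.4]
wrist_force: [-0.4, 0.3, -0.3]
opening: 0.0427
```

```bash
python3 -c "
from h import *
snap('side','s23.png',(300,110,460,270),4)
go((.446,-.285,.0165,-71))"
```

```text
t 28.35 pos [ 0.4448 -0.2844  0.1003] rot [-179.    -0.   -71.3] F [-0.3  1.  -2.7] open 0.0426 q6 128
(0.446, -0.285, 0.0165, -71) -> [0.04 0.02 3.35] roll -0.05 dist mm 84.0
```

View pics/s23.png

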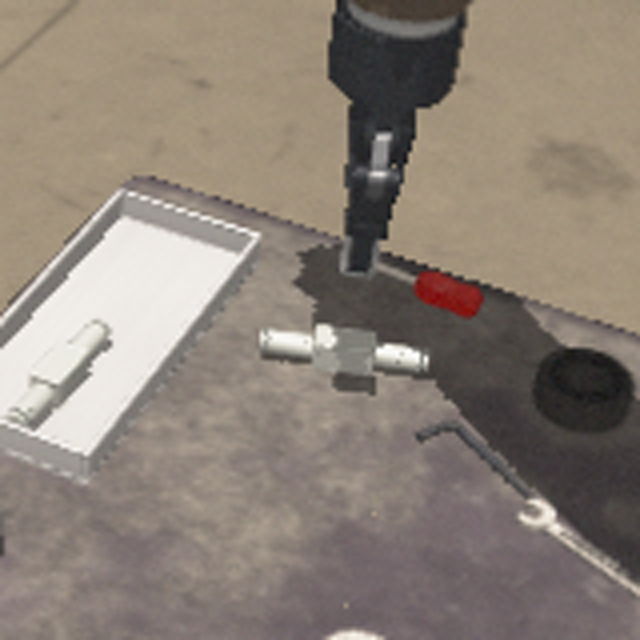

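>>> {"method": "arm_command", "body": {"increments": [[[0.04,0.02,0.9],0],[[0.04,0.02,1.8],0],[[0.04,0.02,2.7],0],[[0.04,0.02,3.2],0],[[0.04,0.02,3.35],0]]}}

```text
time: 28.85
ee_pos: [0.4461, -0.2843, 0.0162]
tcp_rot: [-179.0, 0.0, -71.3]
wrist_force: [0.8, -0.7, 0.5]
opening: 0.0429
```

>>> {"method": "arm_command", "body": {"increments": [[[0,0,0.02],0],[[0,0,0.02],0],[[0,0,0.02],0],[[0,0,0.02],0],[[0,0,0.02],0]], "claw": 1}}

```text
time: 29.35
ee_pos: [0.4468, -0.2845, 0.0172]
tcp_rot: [-178.9, -0.0, -71.2]
wrist_force: [-0.9, 1.7, 6.2]
opening: 0.0191
```

>>> {"method": "arm_command", "body": {"increments": [[[0,0,-1.8],0],[[0,0,-3.6],0],[[0,0,-5.4],-1],[[0,0,-7.2],-2],[[-1.6,0,-7.4],-3]]}}

```text
time: 29.85
ee_pos: [0.4332, -0.2507, 0.2084]
tcp_rot: [-178.8, -0.9, -53.2]
wrist_force: [1.5, 1.1, -2.4]
opening: 0.0194
```

```bash
python3 -c "
from h import *
snap('side','s24.png',(270,60,470,260),3)
go((.436,.214,.21,-5.5))"
```

```text
t 29.90 pos [ 0.4301 -0.2448  0.2071] rot [-178.8   -0.6  -52.7] F [ 5.2 -0.4 -0.9] open 0.0192 q6 113
(0.436, 0.214, 0.21, -5.5) -> [-14.45 -11.31  -0.03] roll -7.86 dist mm 459.0
```

View pics/s24.png

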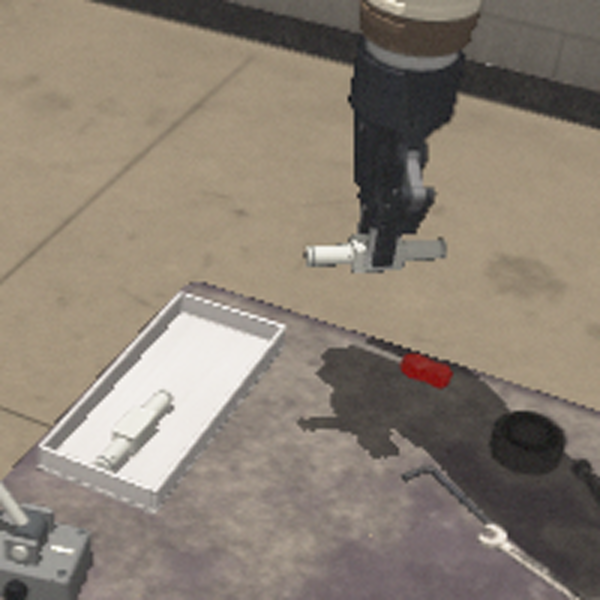

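>>> {"method": "arm_command", "body": {"increments": [[[-1.5,-1.2,0],-0.9],[[-3,-2.4,0],-1.8],[[-4.5,-3.6,0],-2.7],[[-6,-4.8,0],-3.6],[[-7.5,-5.9,0],-4.5]]}}

```text
time: 30.4
ee_pos: [0.4334, -0.0044, 0.2084]
tcp_rot: [-179.2, -1.1, -25.5]
wrist_force: [1.9, 0.7, -2.3]
opening: 0.0189
```

```bash
python3 -c "
from h import *
go((.436,.214,.2,-5.5))"
```

```text
t 30.40 pos [ 0.4334 -0.0044  0.2084] rot [-179.2   -1.1  -25.5] F [ 1.9  0.7 -2.3] open 0.0189 q6 115
(0.436, 0.214, 0.2, -5.5) -> [-3.67 -7.93  0.38] roll -3.33 dist mm 219.0
```

>>> {"method": "arm_command", "body": {"increments": [[[-0.75,-1.6,0],-0.8],[[-1.5,-3.2,0],-1.6],[[-2.2,-4.8,0],-2.4],[[-3,-6.4,0.2],-3.2],[[-3.67,-7.9,0.4],-3.3]]}}

```text
time: 30.9
ee_pos: [0.4352, 0.2155, 0.1997]
tcp_rot: [-179.6, -1.4, -5.5]
wrist_force: [1.1, -0.2, -1.3]
opening: 0.0193
```

```bash
python3 -c "
from h import *
go((.4357,.214,.095,-5.5))"
```

```text
t 30.90 pos [0.4352 0.2155 0.1997] rot [-179.6   -1.4   -5.5] F [ 1.1 -0.2 -1.3] open 0.0193 q6 122
(0.4357, 0.214, 0.095, -5.5) -> [-0.07  0.09  4.19] roll 0.0 dist mm 105.0
```

>>> {"method": "arm_command", "body": {"increments": [[[-0.07,0.09,1.2],0],[[-0.07,0.09,2.6],0],[[-0.07,0.09,3.8],0],[[-0.07,0.09,4.17],0],[[-0.07,0.09,4.17],0]]}}

```text
time: 31.4
ee_pos: [0.4351, 0.2135, 0.0946]
tcp_rot: [-179.7, -1.3, -5.5]
wrist_force: [-0.1, -0.2, -1.2]
opening: 0.0192
```

```bash
python3 -c "
from h import *
c=snap('side','s25.png',(190,210,350,370),4)
go((.436,.214,.0655,-5.5))"
```

```text
t 31.45 pos [0.4358 0.2138 0.0961] rot [-179.6   -1.4   -5.5] F [ 0.6  0.9 -2.2] open 0.0192 q6 122
(0.436, 0.214, 0.0655, -5.5) -> [-0.02  0.    1.23] roll -0.0 dist mm 31.0
```

View pics/s25.png

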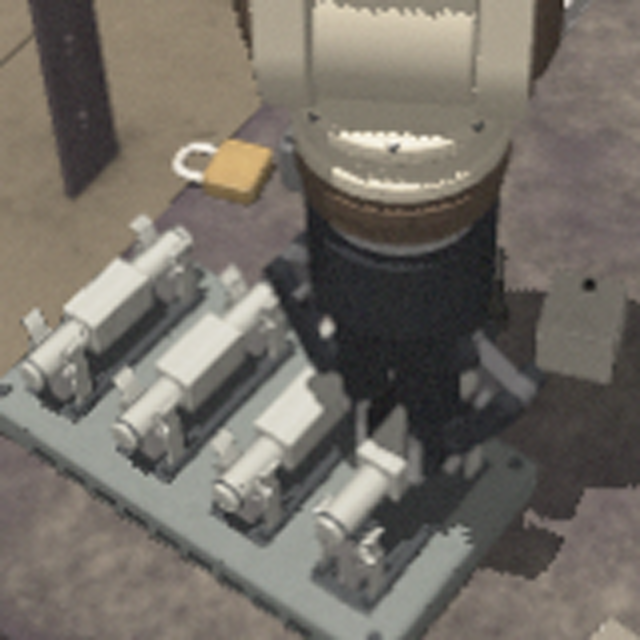

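>>> {"method": "arm_command", "body": {"increments": [[[-0.02,0,0.25],0],[[-0.02,0,0.5],0],[[-0.02,0,0.75],0],[[-0.02,0,1],0],[[-0.02,0,1.19],0]]}}

```text
time: 31.95
ee_pos: [0.4362, 0.214, 0.0661]
tcp_rot: [-179.6, -1.4, -5.5]
wrist_force: [0.7, -3.4, 9.6]
opening: 0.0192
```

>>> {"method": "arm_command", "body": {"increments": [[[0,0,0.04],0],[[0,0,0.06],0],[[0,0,0.06],0]]}}

```text
time: 32.25
ee_pos: [0.4363, 0.214, 0.0659]
tcp_rot: [-179.6, -1.4, -5.5]
wrist_force: [-4.7, -3.5, 12.1]
opening: 0.0196
```

>>> {"method": "arm_command", "body": {"increments": [[[0,0,0],0],[[0,0,0],0],[[0,0,-0.2],0],[[0,0,-0.8],0],[[0,0,-2],0]], "claw": 0}}

```text
time: 32.75
ee_pos: [0.4341, 0.2133, 0.1155]
tcp_rot: [-179.7, -1.3, -5.5]
wrist_force: [-0.2, 0.3, 1.0]
opening: 0.0429
```

>>> {"method": "arm_command", "body": {"increments": [[[0,0,-1],0],[[0,0,-2.5],0],[[0,1.5,-4.3],1],[[0,3,-5],2],[[0,4.5,-5],3]], "claw": 1}}

```text
time: 33.25
ee_pos: [0.421, 0.0999, 0.2447]
tcp_rot: [-179.1, -1.4, -23.7]
wrist_force: [-0.1, 0.5, -0.8]
opening: -0.0
```

```bash
python3 -c "
from h import *
c=snap('side','s26.png',(150,110,450,390),2)
P=cloud(c)
for x,y in ((.6145,.197),(.555,.202),(.495,.208),(.436,.214)):
    m=(c['range_z']>0)&(abs(P[...,0]-x)<.012)&(abs(P[...,1]-y)<.02)&(P[...,2]>.06);print(np.percentile(P[m][:,2],[50,90]))
go()"
```

```text
[0.07103524 0.07292754]
[0.07137219 0.07321916]
[0.07160224 0.0738765 ]
[0.07204622 0.07369564]
t 33.30 pos [0.4201 0.0961 0.2433] rot [-179.2   -1.4  -24.2] F [ 2.9 -1.2  0.6] open -0.0000 q6 127
```

View pics/s26.png

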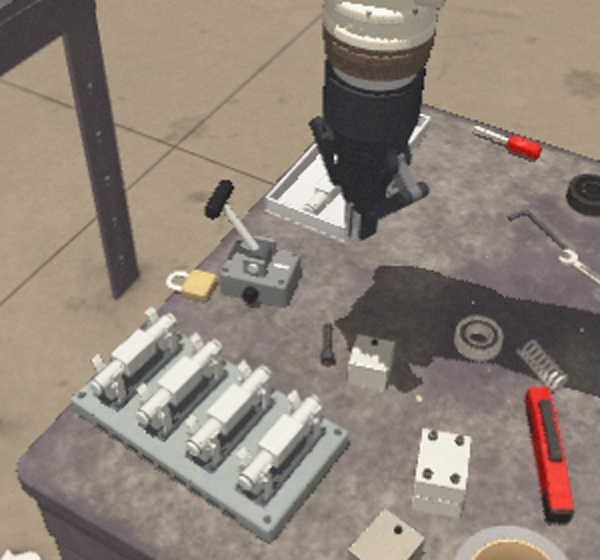

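```bash
python3 -c "
from h import *
go((.668,.0285,.242,-77),(.668,.0285,.115,-77))"
```

```text
t 33.30 pos [0.4201 0.0961 0.2433] rot [-179.2   -1.4  -24.2] F [ 2.9 -1.2  0.6] open -0.0000 q6 127
(0.668, 0.0285, 0.242, -77) -> [10.15 -1.59  0.31] roll 8.8 dist mm 257.0
(0.668, 0.0285, 0.115, -77) -> [10.03 -1.52  5.39] roll 8.8 dist mm 287.0
```

>>> {"method": "arm_command", "body": {"increments": [[[1.8,-0.3,0],1.4],[[3.6,-0.6,0],2.8],[[5.4,-0.9,0],4.2],[[7.2,-1.2,0],5.6],[[9,-1.4,0.2],7]]}}

```text
time: 33.8
ee_pos: [0.6416, 0.0354, 0.2456]
tcp_rot: [-178.4, -0.5, -66.5]
wrist_force: [0.5, 0.5, 1.4]
opening: 0.0001
```

```bash
python3 -c "
from h import *
go((.668,.0285,.242,-77),(.668,.0285,.115,-77))"
```

```text
t 33.80 pos [0.6416 0.0354 0.2456] rot [-178.4   -0.5  -66.5] F [0.5 0.5 1.4] open 0.0001 q6 160
(0.668, 0.0285, 0.242, -77) -> [ 0.67 -0.85  0.17] roll 1.74 dist mm 28.0
(0.668, 0.0285, 0.115, -77) -> [ 0.63 -0.71  5.25] roll 1.74 dist mm 133.0
```

>>> {"method": "arm_command", "body": {"increments": [[[0.35,-0.45,0],1],[[0.66,-0.9,0.1],1.74],[[0.66,-0.9,0.3],1.74],[[0.64,-0.85,1.5],1.74],[[0.64,-0.8,2.5],1.74]]}}

```text
time: 34.3
ee_pos: [0.6677, 0.0291, 0.1836]
tcp_rot: [-178.3, -0.2, -76.8]
wrist_force: [1.0, -0.3, -0.9]
opening: 0.0001
```

```bash
python3 -c "
from h import *
c=snap('side','s27.png',(200,90,360,250),4)
go((.668,.0285,.115,-77))"
```

```text
t 34.35 pos [0.6661 0.029  0.1786] rot [-178.6   -0.2  -76.8] F [ 1.4 -0.1 -3.7] open -0.0001 q6 169
(0.668, 0.0285, 0.115, -77) -> [ 0.03 -0.01  2.55] roll 0.03 dist mm 64.0
```

View pics/s27.png

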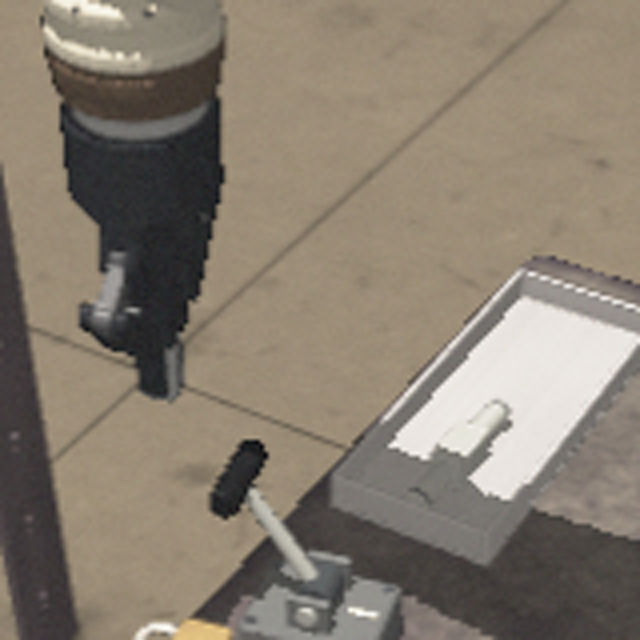

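>>> {"method": "arm_command", "body": {"increments": [[[0.03,-0.1,0.9],0],[[0.03,-0.1,1.8],0],[[0.03,-0.1,2.5],0],[[0.03,0.4,2.5],0],[[0.03,0.9,2.5],0]]}}

```text
time: 34.85
ee_pos: [0.6452, 0.0237, 0.116]
tcp_rot: [-178.6, -0.2, -76.6]
wrist_force: [3.3, 0.9, 3.8]
opening: -0.0002
```

>>> {"method": "arm_command", "body": {"increments": [[[0,0.5,0],0],[[0,1,0],0],[[0,1.5,0],0],[[0,2,0],0],[[0,2.2,0],0]]}}

```text
time: 35.35
ee_pos: [0.5906, 0.0111, 0.1161]
tcp_rot: [-178.6, -0.2, -76.5]
wrist_force: [-0.7, -0.5, 0.8]
opening: -0.0001
```

```bash
python3 -c "
from h import *
c=snap('side','s28.png',(200,90,360,250),4)
go((.587,.010,.115,-77))"
```

```text
t 35.40 pos [0.5905 0.011  0.116 ] rot [-178.6   -0.2  -76.5] F [0.2 1.  0.6] open 0.0002 q6 168
(0.587, 0.01, 0.115, -77) -> [0.01 0.15 0.04] roll 0.08 dist mm 4.0
```

View pics/s28.png

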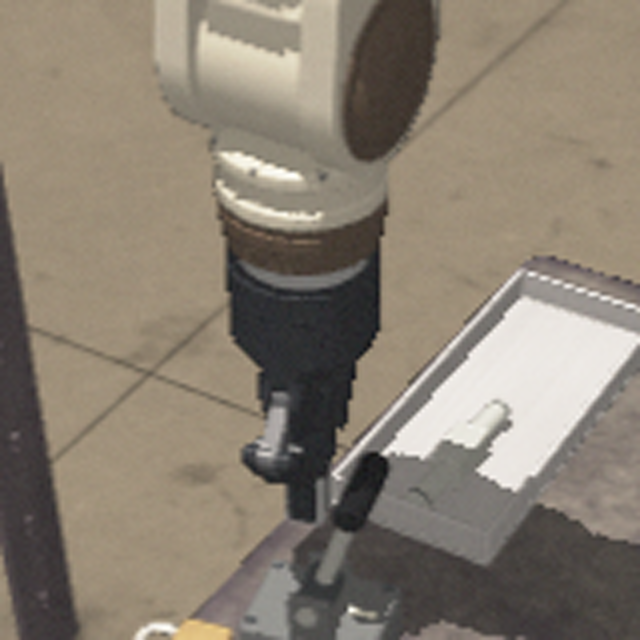

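>>> {"method": "arm_command", "body": {"increments": [[[0,-0.5,-0.5],0],[[0,-0.8,-2],0],[[0,-0.8,-4],0],[[0,-0.8,-5.5],0],[[1.5,-0.8,-5.5],0]]}}

```text
time: 35.9
ee_pos: [0.6165, -0.0185, 0.2615]
tcp_rot: [-178.1, -0.3, -76.2]
wrist_force: [2.0, -0.4, -0.4]
opening: -0.0
```

>>> {"method": "arm_command", "body": {"increments": [[[1.8,0,0],0],[[3.6,0,0],0],[[5.4,0,0],0],[[7.2,0.4,0],0],[[9,0.8,0],0]]}}

```text
time: 36.4
ee_pos: [0.6508, -0.2433, 0.2621]
tcp_rot: [-178.0, -0.3, -76.2]
wrist_force: [1.6, 0.0, -0.2]
opening: -0.0001
```

>>> {"method": "arm_command", "body": {"increments": [[[1.6,0.8,0],0],[[3.2,1.6,0],0],[[4.5,2.5,0],0],[[5,3.5,0],0],[[5,4,0],0]]}}

```text
time: 36.9
ee_pos: [0.5823, -0.3912, 0.2587]
tcp_rot: [-178.1, -0.3, -76.3]
wrist_force: [0.0, 0.8, 1.3]
opening: -0.0001
```

```bash
python3 look.py 29 2>/dev/null; python3 - <<'E'
from m import *
s=snap('side','s29.png',(150,110,450,390),2); t=load('top')
for n,c in(('top',t),('side',s)):
    P=cloud(c);v=c["range_z"]>0
    m=v&(abs(P[...,0]-.6)<.1)&(abs(P[...,1]-.02)<.06)&(P[...,2]>.105)&(P[...,2]<.14); print(n,"bar",np.median(P[m],0))
    m=v&(abs(P[...,0]-.474)<.05)&(abs(P[...,1]-.054)<.03)&(P[...,2]>.006)&(P[...,2]<.02)&(P[...,0]>.445);print("screw",rect(P,m))
    for x,y in ((.6145,.197),(.555,.202),(.495,.208),(.436,.214)):
        m=v&(abs(P[...,0]-x)<.012)&(abs(P[...,1]-y)<.02)&(P[...,2]>.06);print(np.percentile(P[m][:,2],[50,90]))
E
```

```text
obj [ 538.6 -227.7] [  3.6 257.1] axis -89.6 z98 0.0286
obj [417.8  61.7] [40.4 40.5] axis -75.1 z98 0.0398
obj [334.6 -34. ] [50.6 48.9] axis 0.3 z98 0.0192
tray spindle ((591.0479736328125, -199.80142211914062), (67.16288757324219, 167.54942321777344), 16.784587860107422) 0.02874286908820941
A z med 0.0698 B z med 0.0693 C z med 0.0691 D z med 0.0689 
t 36.95 pos [ 0.5813 -0.3908  0.2596] rot [-178.1   -0.3  -76.3] F [-1.4 -0.4 -0.1] open 0.0000 q6 132
top bar [5.43500626e-01 1.17179832e-05 1.27123689e-01]
screw ((482.48724365234375, 48.46474838256836), (28.289649963378906, 70.60836791992188), 49.61787414550781)
[0.07019009 0.07299297]
[0.06982799 0.07287783]
[0.07048078 0.0735327 ]
[0.07008497 0.07274834]
side bar [0.54147458 0.00744954 0.12788697]
screw ((475.9264831542969, 54.513511657714844), (12.783550262451172, 55.27153396606445), 29.85736083984375)
[0.07101042 0.07317578]
[0.07133206 0.07309201]
[0.07164778 0.07389118]
[0.07197612 0.0736977 ]
```

View pics/s29.png

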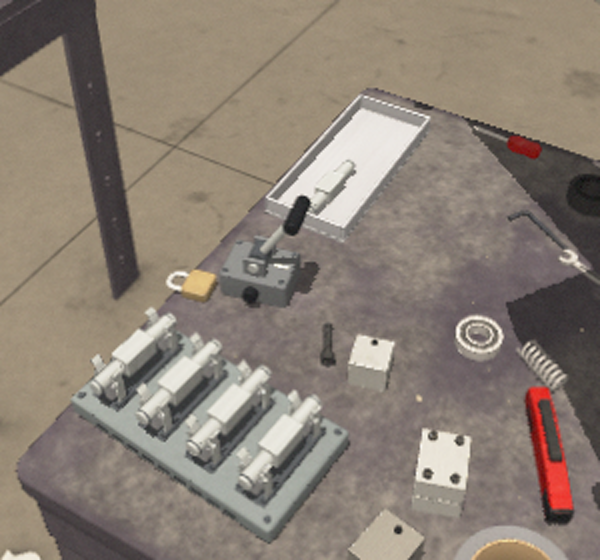

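View pics/t29.png

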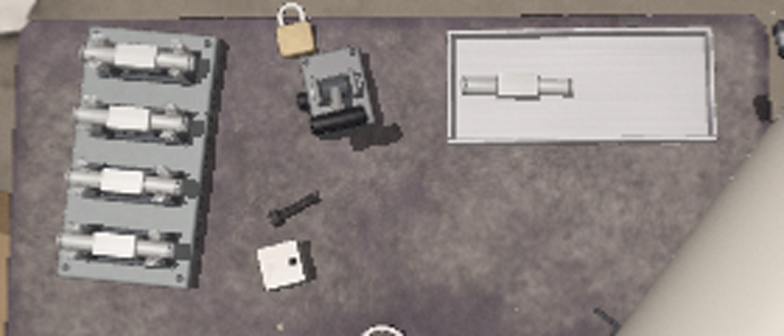

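```bash
python3 -c "
from workcell import job_done
print(job_done())"
```

```text
the job is handed in; nothing more can be done
None
```

The batch is changed over and the job was handed in at about 37 s. I threw the handle to off and laid the one treated spindle present in the tray. I then pushed all four fresh spindles home into clips of their own and threw the handle back to on. One fresh spindle had been knocked about 5 cm aside, so I measured it again before picking it up.

My last checks, from both cameras:
- **Spindles:** all four squares top out at about 70–72 mm, where a seated one should be 71 mm. The old spindle lies flat in the tray.
- **Handle:** the bar is back at its starting "on" position to within 1 mm.
- **Bystanders:** the block measured where it started, and the screw measured in place from the side camera. The top camera's last screw measurement took in something else and disagreed, but in the pictures the screw sits where it was. I checked the driver by eye only, and it looks unmoved.
- **Forces:** the highest wrist force I saw, at the ends of the moves, was about 33 N. I did not see the grip slip at any point.

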